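Find the socket that fits and tighten the monitor arm's foot

ROBOT

A 6-joint arm with a two-finger parallel gripper is mounted at the origin on a cart in front of the work surface, level with it; the furniture and walls round the work are solid. World frame = base frame: x ahead of the robot, y to its left, z up, the work surface at z = 0. Lengths are in m, angles in degrees, forces in N, time in s.
With the tool pointing down it reaches from about 0.3 to 0.75 m from the base axis. Payload 8.5 kg.
Tool frame: the origin (TCP) lies between the finger pads; the fingertips stand 19 mm ahead of it and the grasp point (between the pads) is the TCP; z points along the fingers, y is the line along which they close (so a half turn about z gives the same grasp; the last joint's range is limited). The gripper opens to 85 mm and grips with 20 to 120 N. Pads are 22 mm wide; open, the fingers measure 114 mm over their backs; the gripper's body (76 mm by 85 mm) begins 54 mm behind the grasp point. The pads swing forward as they close: fully open they stand 13 mm farther back than shut.
Start: joints at [56.362, 21.807, 74.336, -0, 83.858, -12.336], TCP at [0.2, 0.512, 0.211] pointing down, gripper open.
Joint ranges: [-178.18, 178.18], [-50.72, 133.34], [12.68, 142.11], [-81.47, 261.47], [9.98, 163.14], [-165.26, 165.26]. Speed limits (degrees/s): [136.94, 136.94, 180, 180, 180, 180].

INTERFACE

Orientations are given as a 3x3 rotation matrix whose columns are the frame's x, y, z axes.
In Python, from rig import env, optics gives the robot as it stands.
- The arm moves only by the tool arm_command, never from a script. Its argument "commands" is one flat list of numbers, 7 for each row, row after row: the closure, from -1 (fully open) to 1 (shut), so that 0 is half open, then the shift along the tool's x, y, z as a fraction of full scale, then the turn, a rotation vector about the tool's x, y, z as a fraction of full scale. A call has 1 to 12 rows; each row is the pose to reach, as a shift and turn from the pose commanded when the call began, along the tool's axes at that moment; what a row does not reach only later rows make up. Full scale, the value 1, is 500 mm for a shift and 120 degrees for a turn. A row lasts 1/12 s, in which the tool goes at most 41.7 mm and 7.16 degrees, less where a joint would pass 70% of its speed; a pose out of reach is approached as far as the arm can. A call with a number of a shift or a turn outside -1 to 1 is refused whole. A call with a gripper value outside its range is refused whole. The fingers move at their own pace and stop on an object; "newtons" is the grip in N (left out, the last holds). Time passes only in rows, so rows that repeat a pose let the fingers close. It gives the time, the measured TCP pose, the force, the opening and the grip force at its end, in the units of the state.
- env.observe(): the state, without advancing time (a new reading comes with each control period).
- optics.get_image(name): name is "scene" or "side" or "wrist"; returns a dict with "image" (400x640x3 uint8, red, green, blue), "intrinsics" (3x3 intrinsics, pixels), "origin" and "orientation" of the camera in the world; the wrist camera has in their place "tool_from_camera" (4x4, takes a point from camera to tool coordinates, whose origin is the TCP and whose axes are the flange's). Camera axes: x right, y down, z forward; pixel columns grow to the right and rows downward; lengths in m; the calibration is good to about 2 mm. A picture is of the moment at which its call begins: read the wrist's pose just before it. There is no depth.
- env.close_job(): hands the job in; it is judged then, once.
The state is a dict: "time_s": time; "q": joint angles; "qvel": joint speeds; "joint_efforts": joint torques, N m; "position": TCP position; "tool_rot": TCP orientation; "ft_force": force on the tool from outside, world axes, zero at the start; "wrist_torque": the same for the moment, N m; "grip_width": finger opening in m; "gripper_force": force on a finger pad.
Only numpy, scipy, OpenCV 4.12 (cv2) and the standard library are available. Lean on these libraries where they do the work, as an engineer would, in place of code of your own. Each camera call takes 0.05 s, during which the arm holds its last target. There are 200 camera calls.

TASK

The hex nut on the monitor arm's foot is still loose. The three sockets in the tray look the same from outside, so try them on the nut until you find the one that fits, and stand any that does not fit back upright in the tray. With the fitting socket fully home on the nut, turn the nut clockwise until it comes up tight (never with the bare fingers), and finish with the gripper still holding that socket seated on the tight nut; leave the other things on the desk where they are.

Things in the scene. Friction and masses are not known exactly. Their poses are not given: they have to be found in the camera images.
- socket_a: one of three deep steel sockets alike outside, 82 mm tall, mouth down in the tray: lower 30 mm round, 41 mm across; from 36 mm up a hexagonal shank to grip, 30 mm across flats, 34.6 mm across corners. Origin: centre of the mouth (underside); z up its axis; x, and every 60 degrees from x, square to a flat of the shank and of the hexagonal hole beneath. About 0.22 kg
- socket_b: another of the three; same outside, origin and axes as socket_a. Hexagonal holes, 30 mm deep: one is 21 mm across flats (will not go over the nut, stops about 14 mm too high), one 25.4 mm (fits, 6 degrees of play either way), one 31 mm (drops over the nut but turns round it without moving it)
- socket_c: another of the three; same outside, origin and axes as socket_a. Which of the three sockets has which hole is not told and cannot be seen from outside: try them
- tray: low black plastic tray on the patterned mouse mat, 68 x 192 mm and 14 mm high, walls 3 mm, three open compartments in a row along its y (each about 62 x 60 mm, centres at y = -63, 0, +63 mm), one socket in each; floor 3 mm thick. It does not move. Origin: centre of its underside, z up
- foot: grey steel foot of a desk-mounted monitor arm, fixed to the desk: plate 150 x 92 x 8 mm, with the bolt and nut near one end and an empty post sleeve (38 mm across, top 50 mm above the desk) 80 mm from the bolt along the foot's +x. Origin: on the bolt's axis at the plate's underside (desk level); z up
- nut_base (a point): centre of the underside of the hex nut, on the washer, 10.5 mm above the foot's origin; a fully seated socket has its origin here. The nut is 24 mm across flats, 14 mm high with chamfered corners; the bolt's end (16 mm thick) stands 7 mm above it. The frame turns with the nut: x and every 60 degrees from x square to a flat, z up
- nut (a joint): turn of the nut on the bolt, rad, growing clockwise seen from above; it starts loose, 0.5 to 1.0, and comes up against a firm stop (tight) at 1.6. It stays where it is left; friction about 0.15 N m until tight; its height does not change
- mouse: black computer mouse, 100 x 54 x 36 mm, near the front of the desk; a bystander. Origin: centre of its underside
- mint_tin: pale green hinged tin, 65 x 97 x 28 mm, right of the mat; a bystander. Origin: centre of its underside
- masking_tape: roll of masking tape lying flat, 96 mm across, 25 mm high, right of the mat; a bystander. Origin: centre of its underside
Not all that is in view belongs to the job. Leave any orange or red look-alike of the socket_b alone.

How it is judged (in metres and radians):
On the way, in this order (a step that is already met when the one before it is completed fails the run):
1. a socket is fully home round the nut while the nut is still loose (((z of socket_a in the frame of nut_base between -0.003 and 0.003 m and horizontal distance between socket_a and nut_base below 0.004 m and angle between socket_a's own z axis and vertical below 0.07 rad) or (z of socket_b in the frame of nut_base between -0.003 and 0.003 m and horizontal distance between socket_b and nut_base below 0.004 m and angle between socket_b's own z axis and vertical below 0.07 rad) or (z of socket_c in the frame of nut_base between -0.003 and 0.003 m and horizontal distance between socket_c and nut_base below 0.004 m and angle between socket_c's own z axis and vertical below 0.07 rad)) and value of joint nut below 1.4 rad), for 0.1 s.
2. the nut is tight, with a socket fully home on it (value of joint nut above 1.5 rad and ((z of socket_a in the frame of nut_base between -0.003 and 0.003 m and horizontal distance between socket_a and nut_base below 0.004 m and angle between socket_a's own z axis and vertical below 0.07 rad) or (z of socket_b in the frame of nut_base between -0.003 and 0.003 m and horizontal distance between socket_b and nut_base below 0.004 m and angle between socket_b's own z axis and vertical below 0.07 rad) or (z of socket_c in the frame of nut_base between -0.003 and 0.003 m and horizontal distance between socket_c and nut_base below 0.004 m and angle between socket_c's own z axis and vertical below 0.07 rad))), for 0.1 s.
At the end, for the whole second after the job is handed in: The nut is tight (joint above 1.5 rad of 1.6); the socket that turned it is fully home on it (within 3 mm in height, 4 mm sideways, 4 degrees of upright) and still gripped with over 2 N; the other two sockets stand upright and at rest on the floor of the tray (value of joint nut above 1.5 rad and ((z of socket_a in the frame of nut_base between -0.003 and 0.003 m and horizontal distance between socket_a and nut_base below 0.004 m and angle between socket_a's own z axis and vertical below 0.07 rad and contact force between the fingers and socket_a above 2 N and angle between each of socket_b, socket_c's own z axis and vertical below 0.12 rad and z of each of socket_b, socket_c in the frame of tray below 0.008 m and x of socket_b in the frame of tray between -0.034 and 0.034 m and y of socket_b in the frame of tray between -0.096 and 0.096 m and linear speed of each of socket_b, socket_c below 0.03 m/s and x of socket_c in the frame of tray between -0.034 and 0.034 m and y of socket_c in the frame of tray between -0.096 and 0.096 m) or (z of socket_b in the frame of nut_base between -0.003 and 0.003 m and horizontal distance between socket_b and nut_base below 0.004 m and angle between socket_b's own z axis and vertical below 0.07 rad and contact force between the fingers and socket_b above 2 N and angle between each of socket_a, socket_c's own z axis and vertical below 0.12 rad and z of each of socket_a, socket_c in the frame of tray below 0.008 m and x of socket_a in the frame of tray between -0.034 and 0.034 m and y of socket_a in the frame of tray between -0.096 and 0.096 m and linear speed of each of socket_a, socket_c below 0.03 m/s and x of socket_c in the frame of tray between -0.034 and 0.034 m and y of socket_c in the frame of tray between -0.096 and 0.096 m) or (z of socket_c in the frame of nut_base between -0.003 and 0.003 m and horizontal distance between socket_c and nut_base below 0.004 m and angle between socket_c's own z axis and vertical below 0.07 rad and contact force between the fingers and socket_c above 2 N and angle between each of socket_a, socket_b's own z axis and vertical below 0.12 rad and z of each of socket_a, socket_b in the frame of tray below 0.008 m and x of socket_a in the frame of tray between -0.034 and 0.034 m and y of socket_a in the frame of tray between -0.096 and 0.096 m and linear speed of each of socket_a, socket_b below 0.03 m/s and x of socket_b in the frame of tray between -0.034 and 0.034 m and y of socket_b in the frame of tray between -0.096 and 0.096 m))); the arm keeps its last pose, push and grip.
It fails at once if a bystander on the desk is pushed more than 30 mm from its place (distance of any of mouse, mint_tin, masking_tape from where it was at the start of the episode above 0.03 m).
It fails at once if the fingers themselves press on the nut or the foot (contact force between the fingers and foot above 3 N).
It also fails if it takes over 72 s, if anything falls off the work surface, if the arm or the gripper's body presses on something with over 40 N, if the wrist force passes 120 N, or if a joint passes its speed limit or range.

## Working session

There is one attempt and no reset: what is moved stays moved. The work goes in short steps, Python scripts to look and compute and a tool call to move; the robot and the scene stay as the last step left them, time stands still between calls to the robot, and variables do not carry over. Pictures are saved under pics/ and viewed, at most 10 in all, crops included, and the job is handed in when it is done.

Besides the shell and the picture viewer there is one more tool, called as a command line: name --argument value ..., lists and objects as JSON in quotes. arm_command: Moves the arm, as the interface text tells. Shift numbers are shares of 500 mm and turn numbers shares of 120 degrees, none past 1 either way. Its arguments: {"type":"object","properties":{"commands":{"type":"array","items":{"type":"number"}},"newtons":{"type":"number"}},"required":["commands"]}

```bash
ls; mkdir -p pics; cat > h.py <<'E'
import numpy as np, cv2
from rig import env, optics
def snap(n,fn=None):
    s=env.observe(); d=optics.get_image(n)
    if n=='wrist':
        T=np.eye(4);T[:3,:3]=np.array(s['tool_rot']);T[:3,3]=s['position']
        C=T@np.array(d['tool_from_camera']); d['origin']=C[:3,3]; d['orientation']=C[:3,:3]
    if fn: cv2.imwrite('pics/'+fn,d['image'][:,:,::-1])
    return d
def ray(d,u,v):
    r=np.array(d['orientation'])@np.linalg.inv(np.array(d['intrinsics']))@np.array([u,v,1.]); return np.array(d['origin']),r
def plane(d,u,v,z):
    o,r=ray(d,u,v); return o+r*(z-o[2])/r[2]
def proj(d,p):
    c=np.array(d['orientation']).T@(np.array(p)-np.array(d['origin'])); k=np.array(d['intrinsics'])@c; return k[:2]/k[2]
E
python3 - <<'E'
from h import *
s=env.observe(); print(s['position'],np.round(s['tool_rot'],3),s['grip_width'],s['time_s'],s['ft_force'])
for n in ('scene','side','wrist'):
    d=snap(n,n+'0.png'); print(n,np.round(d['origin'],3),np.round(d['orientation'],3).tolist(),np.round(d['intrinsics'],1).tolist())
E
```

```text
pics
[0.19963608 0.51213385 0.21041697] [[-0.932  0.363 -0.001]
 [ 0.363  0.932 -0.001]
 [ 0.    -0.001 -1.   ]] 0.08537169458367204 0.0 [-0.09724968 -0.68102353  0.52713771]
scene [ 0.14  -0.612  0.79 ] [[0.846, -0.401, 0.352], [-0.533, -0.648, 0.544], [0.01, -0.647, -0.762]] [[433.0, 0.0, 312.9], [0.0, 433.0, 198.8], [0.0, 0.0, 1.0]]
side [ 0.47  -1.208  0.616] [[1.0, 0.003, 0.006], [-0.004, -0.458, 0.889], [0.006, -0.889, -0.458]] [[475.5, 0.0, 328.8], [0.0, 475.5, 203.6], [0.0, 0.0, 1.0]]
wrist [0.133 0.538 0.374] [[0.363, 0.894, 0.261], [0.932, -0.348, -0.103], [-0.001, 0.28, -0.96]] [[356.7, 0.0, 317.6], [0.0, 356.7, 194.4], [0.0, 0.0, 1.0]]
```

View pics/scene0.png

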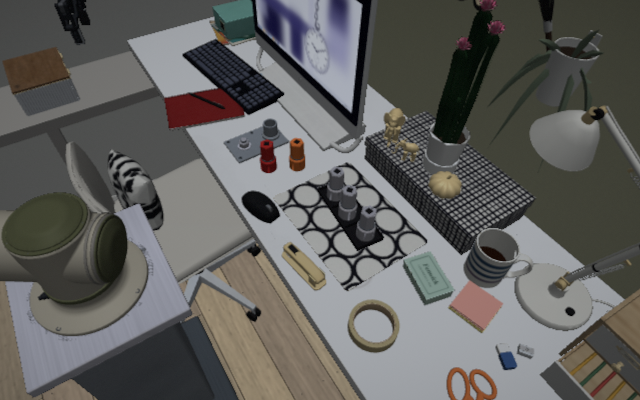

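View pics/side0.png

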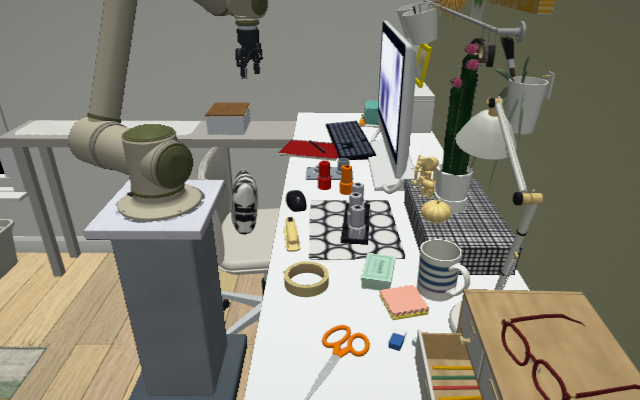

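The scene view shows the foot with its nut at about (244,143) and the sleeve at (270,127). The sockets are at about (337,170), (348,188) and (367,210). Red and orange decoys stand at (268,155) and (297,153), between the foot and the tray.

```bash
python3 - <<'E'
from h import *
d=snap('scene')
for n,u,v,z in [('nut',244,142,.03),('sleeve',270,123,.05),('s1',337,171,.085),('s2',348,188,.085),('s3',367,210,.085),('red',267,143,.08),('or',297,141,.08),('mouse',260,205,.03)]:
    print(n,np.round(plane(d,u,v,z),3))
import cv2
im=cv2.imread('pics/scene0.png')[110:260,210:410]; 
w=cv2.imread('pics/wrist0.png')
cv2.imwrite('pics/c1.png',np.vstack([cv2.resize(im,(427,320),interpolation=2),cv2.resize(w,(427,267))]))
E
```

```text
nut [0.442 0.187 0.03 ]
sleeve [0.525 0.196 0.05 ]
s1 [ 0.556 -0.068  0.085]
s2 [ 0.547 -0.123  0.085]
s3 [ 0.545 -0.195  0.085]
red [0.468 0.102 0.08 ]
or [0.533 0.07  0.08 ]
mouse [ 0.379 -0.023  0.03 ]
```

View pics/c1.png

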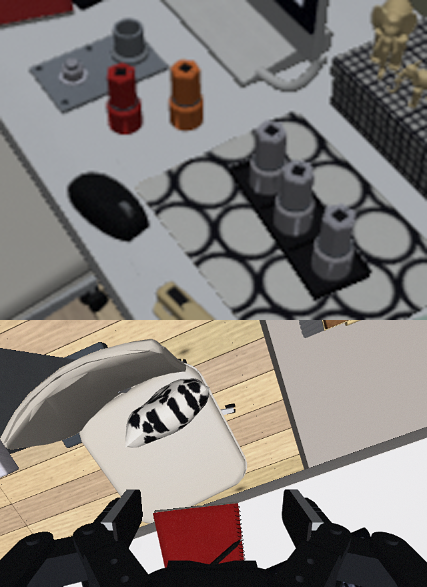

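The scene crop confirms the layout: three grey sockets in a row in the tray, and the nut at the left end of the foot. The wrist view shows only the chair so far, so I'm moving over the nut.

arm_command --commands '[-1,-0.687,-0.43,0.16,0,0,0.572,-1,-0.687,-0.43,0.16,0,0,0.572,-1,-0.687,-0.43,0.16,0,0,0.572,-1,-0.687,-0.43,0.16,0,0,0.572,-1,-0.687,-0.43,0.16,0,0,0.572,-1,-0.687,-0.43,0.16,0,0,0.572,-1,-0.687,-0.43,0.16,0,0,0.572,-1,-0.687,-0.43,0.16,0,0,0.572,-1,-0.687,-0.43,0.16,0,0,0.572,-1,-0.687,-0.43,0.16,0,0,0.572,-1,-0.687,-0.43,0.16,0,0,0.572,-1,-0.687,-0.43,0.16,0,0,0.572]'

```text
time_s: 1.2
position: [0.4424, 0.1859, 0.1305]
tool_rot: [[0.002, 1.0, -0.001], [1.0, -0.002, -0.0], [-0.0, -0.001, -1.0]]
ft_force: [0.1, 0.7, 0.3]
grip_width: 0.0852
gripper_force: 0.0
```

```bash
python3 - <<'E'
from h import *
s=env.observe(); print(np.round(s['position'],4),np.round(s['tool_rot'],3).tolist(),s['time_s'])
d=snap('wrist','w1.png'); print(proj(d,[.442,.187,.0245]))
import pickle; pickle.dump(d,open('w1.pkl','wb'))
E
```

```text
[0.4424 0.1859 0.1305] [[0.002, 1.0, -0.001], [1.0, -0.002, -0.0], [-0.0, -0.001, -1.0]] 1.2
[317.44075209 184.12848368]
```

View pics/w1.png

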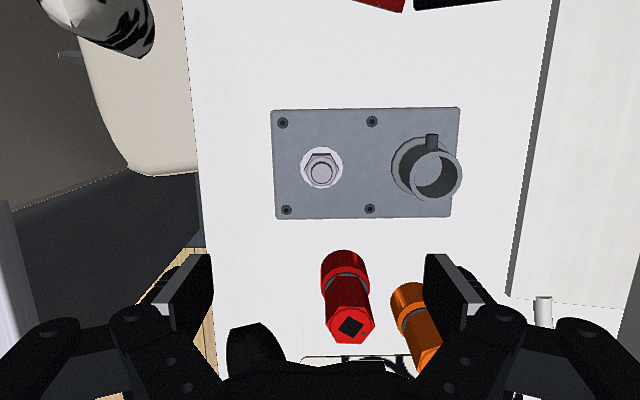

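The wrist view shows the nut and washer at about (321,168), the sleeve at (430,170) and the plate corners at (272,109), (459,107), (451,217) and (276,218). I'm enlarging the nut to measure its centre and hexagon angle.

```bash
python3 - <<'E'
from h import *
import pickle; d=pickle.load(open('w1.pkl','rb'))
g=cv2.cvtColor(d['image'],cv2.COLOR_RGB2GRAY)
# plate corners on z=.008
P=[plane(d,u,v,.008)[:2] for u,v in [(272,109),(459,107),(451,217),(276,218)]]
print(np.round(P,4).tolist(),[round(float(np.linalg.norm(P[i]-P[(i+1)%4])),4) for i in range(4)])
# washer mask
m=(g>185).astype(np.uint8); m2=np.zeros_like(m); m2[140:195,295:348]=m[140:195,295:348]
c=max(cv2.findContours(m2,0,1)[0],key=cv2.contourArea); e=cv2.fitEllipse(cv2.convexHull(c)); print('washer',e,plane(d,*e[0],.0105))
for q in [(320,173)]: print('bolt',plane(d,*q,.0315))
x0,y0=291,138
cr=g[y0:y0+60,x0:x0+60].astype(float); cr=np.clip((cr-90)*255/150,0,255).astype(np.uint8)
cr=cv2.resize(cr,(600,600),interpolation=cv2.INTER_CUBIC)
for k in range(0,60,10): cv2.putText(cr,str(x0+k),(k*10,10),0,.4,255); cv2.putText(cr,str(y0+k),(0,k*10+10),0,.4,255)
cv2.imwrite('pics/nut.png',cr)
E
```

```text
[[0.4067, 0.2433], [0.5523, 0.2445], [0.5554, 0.1536], [0.4066, 0.153]] [0.1456, 0.0909, 0.1488, 0.0903]
washer ((320.95452880859375, 166.88577270507812), (40.72380447387695, 42.15086364746094), 89.5353775024414) [0.444851   0.19774901 0.0105    ]
bolt [0.44395812 0.19747444 0.0315    ]
```

View pics/nut.png

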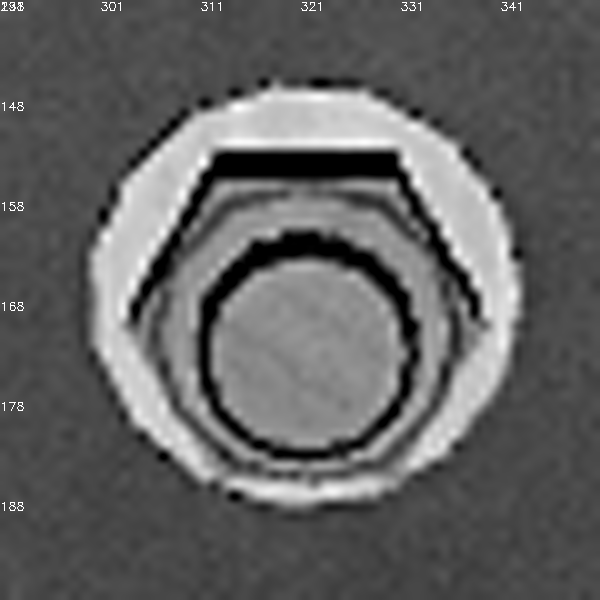

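The enlarged crop shows the nut's top edge horizontal, from (312,152) to (331,152), so the flat normals lie along world y. The bolt centre is at about (321.3,173.4), which puts the nut near (0.445,0.1975). Next I'm going over the tray.

arm_command --commands '[-1,-0.612,0.216,-0.14,0,0,0,-1,-0.612,0.216,-0.14,0,0,0,-1,-0.612,0.216,-0.14,0,0,0,-1,-0.612,0.216,-0.14,0,0,0,-1,-0.612,0.216,-0.14,0,0,0,-1,-0.612,0.216,-0.14,0,0,0,-1,-0.612,0.216,-0.14,0,0,0,-1,-0.612,0.216,-0.14,0,0,0,-1,-0.612,0.216,-0.14,0,0,0,-1,-0.612,0.216,-0.14,0,0,0]'

```text
time_s: 2.08
position: [0.5504, -0.1187, 0.2012]
tool_rot: [[-0.001, 1.0, 0.001], [1.0, 0.001, 0.0], [0.0, 0.001, -1.0]]
ft_force: [0.2, 0.8, -1.5]
grip_width: 0.0855
gripper_force: 0.0
```

```bash
python3 - <<'E'
from h import *
s=env.observe(); print(np.round(s['position'],4),np.round(s['tool_rot'],3).tolist(),s['time_s'])
d=snap('wrist','w2.png'); 
import pickle; pickle.dump(d,open('w2.pkl','wb'))
im=d['image'][:,:,::-1][60:300,180:460]
cv2.imwrite('pics/w2c.png',cv2.resize(im,None,fx=2.5,fy=2.5,interpolation=2))
E
```

```text
[ 0.5504 -0.1187  0.2012] [[-0.001, 1.0, 0.001], [1.0, 0.001, 0.0], [0.0, 0.001, -1.0]] 2.0833
```

View pics/w2c.png

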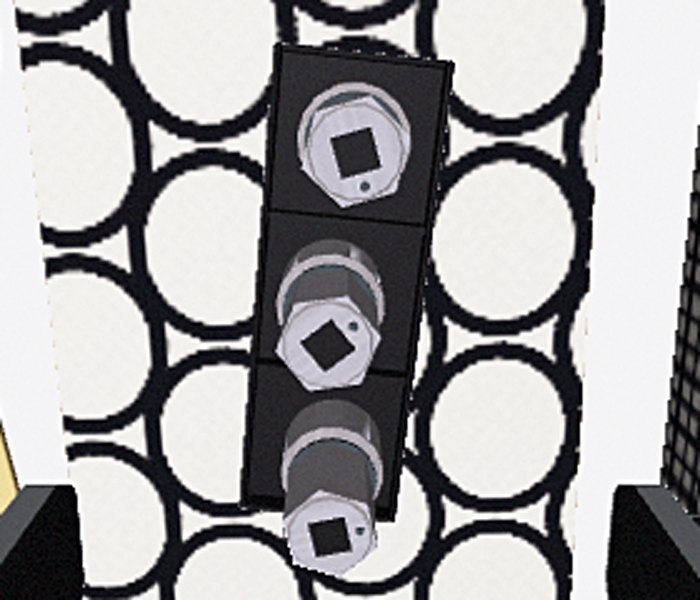

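The tray view shows three bright hexagonal socket tops at about (322,121), (311,197) and (312,273) in full-image pixels. I'll measure their centres and angles numerically.

```bash
cat >> h.py <<'E'
def hexfit(d,c,z,z0=None,thr=None,r=26):
    im=d['image'].astype(float); x,y=map(int,c)
    g=im.mean(2); t=np.median(g[y-12:y+13,x-12:x+13][g[y-12:y+13,x-12:x+13]>120]); thr=thr or t-14
    m=((g>thr)).astype(np.uint8); k=np.zeros_like(m); cv2.circle(k,(x,y),r,1,-1); m&=k
    m=cv2.morphologyEx(m,cv2.MORPH_OPEN,np.ones((3,3),np.uint8))
    n,l,st,ce=cv2.connectedComponentsWithStats(m); i=1+np.argmax(st[1:,4])
    h=cv2.convexHull(np.argwhere(l==i)[:,::-1].astype(np.int32))[:,0]
    P=np.array([plane(d,u,v,z)[:2] for u,v in h])
    tri=cv2.moments((P*1e5).astype(np.int32).reshape(-1,1,2)); C=np.array([tri['m10'],tri['m01']])/tri['m00']/1e5
    A=tri['m00']/1e10
    pts=cv2.approxPolyDP((P*1e5).astype(np.int32).reshape(-1,1,2),250,True)[:,0]/1e5
    # support widths over direction: flats = minimum width
    th=np.radians(np.arange(0,180,1)); w=[np.ptp(P@[np.cos(a),np.sin(a)]) for a in th]
    f=np.sum(np.array(w)*np.exp(1j*6*th)); ph=np.degrees(np.angle(-f))/6
    return C,ph%60,np.min(w),np.max(w),A,t,len(pts)
E
python3 - <<'E'
from h import *
import pickle; d=pickle.load(open('w2.pkl','rb'))
im=d['image']
for c in [(322,121),(311,197),(312,273)]:
    print(im[c[1]+12,c[0]-3],[int(v) for v in im[c[1]-26:c[1]+26:2,c[0]-8].mean(1)])
    print([np.round(v,4) for v in hexfit(d,c,.085+.0)])
for u,v in [(279,43),(453,62),(243,505),(391,520)]: print('tray',np.round(plane(d,180+u/2.5,60+v/2.5,.014),4))
E
```

```text
[206 200 213] [190, 197, 87, 82, 160, 202, 201, 199, 200, 211, 21, 39, 32, 39, 93, 186, 211, 201, 199, 199, 198, 164, 218, 16, 44, 43]
[array([ 0.5535, -0.0698]), np.float64(50.8152), np.float64(0.0265), np.float64(0.0276), np.float64(0.0006), np.float64(202.6667), np.int64(8)]
[203 202 213] [86, 89, 82, 83, 78, 189, 175, 193, 204, 205, 203, 218, 26, 40, 26, 141, 204, 206, 210, 198, 207, 173, 221, 30, 39, 33]
[array([ 0.5447, -0.1319]), np.float64(23.8092), np.float64(0.0265), np.float64(0.0278), np.float64(0.0006), np.float64(202.6667), np.int64(8)]
[198 193 207] [87, 81, 84, 77, 85, 78, 188, 169, 199, 205, 207, 84, 31, 56, 132, 233, 213, 210, 196, 202, 216, 14, 15, 9, 1, 4]
[array([ 0.5499, -0.2037]), np.float64(9.6011), np.float64(0.0277), np.float64(0.0369), np.float64(0.0009), np.float64(202.3333), np.int64(8)]
tray [ 0.5261 -0.0356  0.014 ]
tray [ 0.5913 -0.0424  0.014 ]
tray [ 0.5068 -0.2259  0.014 ]
tray [ 0.5711 -0.2331  0.014 ]
```

```bash
python3 - <<'E'
from h import *
import pickle; d=pickle.load(open('w2.pkl','rb'))
for c in [(322,121),(311,197),(312,273)]:
  for thr,r in [(130,22),(150,22),(150,21),(130,20.5)]:
    print(c,thr,r,[np.round(v,4) for v in hexfit(d,c,.085,thr=thr,r=int(r))])
# read vertices of S1 by eye for cross check
for n,V in {'S1':[(345,207),(403,180),(300,168)], 'S2':[(276,342),(382,343),(325,391),(357,297),(303,300)],'S3':[(284,542),(326,489),(372,505),(377,540)]}.items():
    print(n,np.round([plane(d,180+u/2.5,60+v/2.5,.085)[:2] for u,v in V],4).tolist())
E
```

```text
(322, 121) 130 22 [array([ 0.5537, -0.0697]), np.float64(44.3817), np.float64(0.0301), np.float64(0.0336), np.float64(0.0008), np.float64(202.6667), np.int64(7)]
(322, 121) 150 22 [array([ 0.5538, -0.0694]), np.float64(47.1325), np.float64(0.0294), np.float64(0.0336), np.float64(0.0007), np.float64(202.6667), np.int64(7)]
(322, 121) 150 21 [array([ 0.5537, -0.0696]), np.float64(47.6673), np.float64(0.0291), np.float64(0.0317), np.float64(0.0007), np.float64(202.6667), np.int64(7)]
(322, 121) 130 20.5 [array([ 0.5537, -0.0701]), np.float64(50.3143), np.float64(0.0288), np.float64(0.0307), np.float64(0.0007), np.float64(202.6667), np.int64(8)]
(311, 197) 130 22 [array([ 0.5448, -0.1313]), np.float64(37.6096), np.float64(0.0301), np.float64(0.034), np.float64(0.0008), np.float64(202.6667), np.int64(6)]
(311, 197) 150 22 [array([ 0.5443, -0.1314]), np.float64(36.9516), np.float64(0.0296), np.float64(0.0339), np.float64(0.0007), np.float64(202.6667), np.int64(7)]
(311, 197) 150 21 [array([ 0.5443, -0.1314]), np.float64(36.9516), np.float64(0.0296), np.float64(0.0339), np.float64(0.0007), 
[... 383 characters left out ...]
ay([ 0.5466, -0.202 ]), np.float64(8.5502), np.float64(0.0301), np.float64(0.0383), np.float64(0.0009), np.float64(202.3333), np.int64(7)]
(312, 273) 150 21 [array([ 0.5457, -0.202 ]), np.float64(15.8592), np.float64(0.0301), np.float64(0.0365), np.float64(0.0008), np.float64(202.3333), np.int64(7)]
(312, 273) 130 20.5 [array([ 0.5459, -0.2015]), np.float64(13.5418), np.float64(0.0303), np.float64(0.0352), np.float64(0.0008), np.float64(202.3333), np.int64(8)]
S1 [[0.5507, -0.0868], [0.5687, -0.0784], [0.5367, -0.0748]]
S2 [[0.5282, -0.131], [0.5628, -0.1313], [0.5441, -0.148], [0.5546, -0.1158], [0.5372, -0.1168]]
S3 [[0.5295, -0.204], [0.5443, -0.1837], [0.5601, -0.1897], [0.562, -0.2032]]
```

```bash
python3 - <<'E'
from h import *
import pickle; d=pickle.load(open('w2.pkl','rb')); g=d['image'].astype(float).mean(2)
for c,r in [((322,121),21),((311,197),22),((312,273),21)]:
    m=(g>130).astype(np.uint8); k=np.zeros_like(m); cv2.circle(k,c,r,1,-1); m&=k
    m=cv2.morphologyEx(m,2,np.ones((3,3),np.uint8)); n,l,st,ce=cv2.connectedComponentsWithStats(m); i=1+np.argmax(st[1:,4])
    h=cv2.convexHull(np.argwhere(l==i)[:,::-1].astype(np.int32))
    P=cv2.approxPolyDP(h,2.0,True)[:,0]; W=np.array([plane(d,u,v,.085)[:2] for u,v in P])
    for j in range(len(P)):
        e=W[(j+1)%len(P)]-W[j]; print(P[j],round(1e3*np.hypot(*e),1),'normal mod60',round((np.degrees(np.arctan2(e[1],e[0]))+90)%60,1))
    print()
E
```

```text
[342 115] 14.7 normal mod60 49.0
[338 134] 8.7 normal mod60 56.6
[328 139] 9.5 normal mod60 39.5
[316 141] 15.3 normal mod60 45.1
[302 127] 12.2 normal mod60 52.2
[304 111] 10.1 normal mod60 11.1
[314 102] 10.6 normal mod60 34.0
[328 101] 15.0 normal mod60 46.2

[331 194] 17.6 normal mod60 38.6
[323 213] 16.7 normal mod60 36.1
[303 215] 15.6 normal mod60 38.6
[291 201] 17.9 normal mod60 40.5
[298 181] 17.0 normal mod60 35.6
[319 179] 16.0 normal mod60 38.0

[332 279] 12.9 normal mod60 27.5
[324 290] 7.2 normal mod60 38.1
[316 291] 17.8 normal mod60 10.4
[297 285] 17.1 normal mod60 13.8
[292 268] 14.2 normal mod60 12.2
[304 258] 7.0 normal mod60 37.8
[312 257] 14.1 normal mod60 6.3
[327 263] 7.2 normal mod60 37.4
[332 269] 9.7 normal mod60 0.7
```

arm_command --commands '[-1,-0.025,-0.011,0.1,0,0,0.183,-1,-0.025,-0.011,0.1,0,0,0.183,-1,-0.025,-0.011,0.1,0,0,0.183,-1,-0.025,-0.011,0.15,0,0,0.183,-1,-0.025,-0.011,0.2,0,0,0.183,-1,-0.025,-0.011,0.25,0,0,0.183,-1,-0.025,-0.011,0.272,0,0,0.183,-1,-0.025,-0.011,0.272,0,0,0.183,0.9,-0.025,-0.011,0.272,0,0,0.183,0.9,-0.025,-0.011,0.272,0,0,0.183,0.9,-0.025,-0.011,0.272,0,0,0.183,0.9,-0.025,-0.011,0.272,0,0,0.183]' --newtons 60

```text
time_s: 3.13
position: [0.545, -0.1309, 0.0661]
tool_rot: [[0.373, 0.928, 0.002], [0.928, -0.373, -0.001], [-0.0, 0.002, -1.0]]
ft_force: [0.7, 0.1, 0.1]
grip_width: 0.0385
gripper_force: 0.0
```

arm_command --commands '[0.9,0,0,0,0,0,0,0.9,0,0,0,0,0,0,0.9,0,0,0,0,0,0,0.9,0,0,0,0,0,0]'

```text
time_s: 3.47
position: [0.545, -0.1312, 0.0663]
tool_rot: [[0.373, 0.928, 0.002], [0.928, -0.373, -0.001], [0.0, 0.002, -1.0]]
ft_force: [-1.3, 1.0, 7.2]
grip_width: 0.0253
gripper_force: 58.6
```

The grip is firm at 58.6 N. I'm lifting and carrying over the nut, high enough to clear the decoys.

arm_command --commands '[0.9,0,0,-0.08,0,0,0,0.9,0,0,-0.16,0,0,0,0.9,0,0,-0.24,0,0,0,0.9,0.06,-0.048,-0.268,0,0,0.067,0.9,0.13,-0.105,-0.268,0,0,0.067,0.9,0.2,-0.16,-0.268,0,0,0.067,0.9,0.27,-0.217,-0.268,0,0,0.067,0.9,0.34,-0.273,-0.268,0,0,0.067,0.9,0.41,-0.33,-0.268,0,0,0.067,0.9,0.48,-0.386,-0.268,0,0,0.067,0.9,0.535,-0.431,-0.268,0,0,0.067,0.9,0.535,-0.431,-0.268,0,0,0.067]'

```text
time_s: 4.47
position: [0.442, 0.2015, 0.1993]
tool_rot: [[0.496, 0.868, -0.001], [0.868, -0.496, 0.001], [0.001, -0.001, -1.0]]
ft_force: [-0.3, -1.0, -2.3]
grip_width: 0.025
gripper_force: 59.3
```

```bash
python3 - <<'E'
from h import *
s=env.observe(); print(np.round(s['position'],4),np.round(s['tool_rot'],3).tolist(),s['ft_force'],s['grip_width'],s['q'])
a=snap('wrist','w3.png')['image']; d=snap('side'); p=proj(d,s['position']); x,y=map(int,p); b=d['image'][y-50:y+70,x-60:x+60]
d2=snap('scene'); x,y=map(int,proj(d2,s['position'])); c=d2['image'][y-60:y+60,x-60:x+60]
r=np.hstack([cv2.resize(b,(320,320)),cv2.resize(c,(320,320))])
cv2.imwrite('pics/g3.png',np.vstack([r,cv2.resize(a[130:],(640,270))])[:,:,::-1])
E
```

```text
[0.442  0.2015 0.1993] [[0.496, 0.868, -0.001], [0.868, -0.496, 0.001], [0.001, -0.001, -1.0]] [-0.31782777 -0.985998   -2.34440542] 0.025049092817309205 [10.45558862 15.92950388 85.33057788  0.08607721 78.76011841 40.18095641]
```

View pics/g3.png

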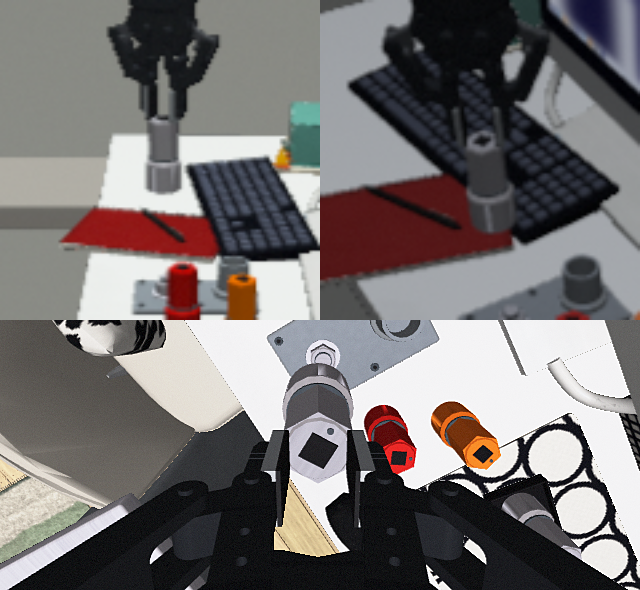

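The side, scene and wrist views show the socket hanging upright in the gripper above the foot. The fingertip overlap on the shank looks short, and the grip reading is 25 mm where 30 mm was expected. I'll zoom in.

```bash
python3 - <<'E'
from h import *
s=env.observe(); p=np.array(s['position'])
d=snap('wrist'); 
for dz in (.019,0,-.019): print(dz,np.round(proj(d,p+[0,0,dz]),1))
b=snap('side');x,y=map(int,proj(b,p))
a=cv2.resize(d['image'][200:340,230:410],None,fx=3,fy=3,interpolation=2); q=cv2.resize(b['image'][y-27:y+33,x-16:x+16],(224,420),interpolation=0)
im=np.hstack([a,q]); 
im=np.clip(im.astype(float)*1.5+10,0,255).astype(np.uint8)
cv2.imwrite('pics/g4.png',im[:,:,::-1])
E
```

```text
0.019 [318.2 257.4]
0 [318.1 240.2]
-0.019 [318.  226.1]
```

View pics/g4.png

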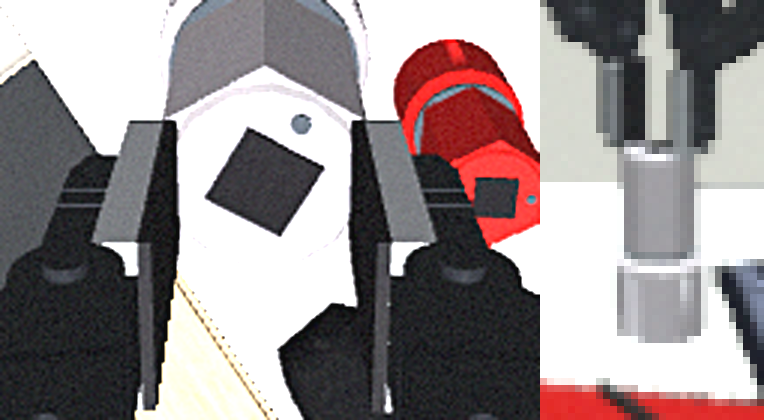

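The zoom shows the pads flush on two flats, with the hexagon vertex on the tool axis at crop (265,67). But the tips end only just below the socket top, so they hold the chamfer. The true tips are about 20 mm higher than nominal. I'll lower this socket onto the nut under force watch, then re-grip deeper.

```bash
cat >> h.py <<'E'
def delta(target,yaw=None):
    s=env.observe(); R=np.array(s['tool_rot']); p=np.array(s['position'])
    y0=np.degrees(np.arctan2(R[1,1],R[0,1])); f=R.T@(np.array(target)-p)/.5
    print('t',round(s['time_s'],2),'p',np.round(p,4),'yaw',round(y0,2),'shift',np.round(f,4),'turn',None if yaw is None else round((y0-yaw)/120,4),'F',np.round(s['ft_force'],1),'M',np.round(s['wrist_torque'],2),'w',round(s['grip_width'],4),'g',round(s['gripper_force'],1),'q',np.round([s['q'][0],s['q'][5]],1))
E
python3 -c "
from h import *
delta([.445,.1975,.1],-30)"
```

```text
t 4.72 p [0.4446 0.1967 0.199 ] yaw -29.98 shift [ 1.80e-03 -1.00e-04  1.98e-01] turn 0.0002 F [ 0.6 -0.1 -2.2] M [ 0.01  0.01 -0.02] w 0.0249 g 59.5 q [ 9.9 39.9]
```

arm_command --commands '[0.9,0.002,0,0.07,0,0,0,0.9,0.002,0,0.14,0,0,0,0.9,0.002,0,0.18,0,0,0,0.9,0.002,0,0.2,0,0,0,0.9,0.002,0,0.2,0,0,0,0.9,0.002,0,0.2,0,0,0]'

```text
time_s: 5.22
position: [0.4454, 0.1974, 0.0991]
tool_rot: [[0.501, 0.866, -0.0], [0.866, -0.501, -0.0], [-0.0, -0.0, -1.0]]
ft_force: [0.6, -0.6, -1.9]
grip_width: 0.0247
gripper_force: 59.6
```

arm_command --commands '[0.9,0,0,0.006,0,0,0,0.9,0,0,0.012,0,0,0,0.9,0,0,0.018,0,0,0,0.9,0,0,0.024,0,0,0,0.9,0,0,0.024,0,0,0]'

```text
time_s: 5.63
position: [0.4447, 0.1983, 0.0867]
tool_rot: [[0.499, 0.867, -0.001], [0.867, -0.499, -0.0], [-0.0, -0.0, -1.0]]
ft_force: [-0.9, 0.5, -1.2]
grip_width: 0.025
gripper_force: 59.5
```

arm_command --commands '[0.9,0,0,0.004,0,0,0,0.9,0,0,0.008,0,0,0,0.9,0,0,0.012,0,0,0,0.9,0,0,0.012,0,0,0]'

```text
time_s: 5.97
position: [0.4448, 0.1983, 0.0807]
tool_rot: [[0.499, 0.867, -0.0], [0.867, -0.499, -0.0], [-0.0, -0.0, -1.0]]
ft_force: [-0.1, -0.5, -2.9]
grip_width: 0.0252
gripper_force: 59.6
```

arm_command --commands '[0.9,0,0,0.005,0,0,0,0.9,0,0,0.01,0,0,0,0.9,0,0,0.015,0,0,0,0.9,0,0,0.018,0,0,0,0.9,0,0,0.018,0,0,0]'

```text
time_s: 6.38
position: [0.4448, 0.1983, 0.0716]
tool_rot: [[0.499, 0.867, -0.001], [0.867, -0.499, -0.0], [-0.0, -0.0, -1.0]]
ft_force: [-0.6, -0.4, -2.4]
grip_width: 0.0249
gripper_force: 59.4
```

arm_command --commands '[0.9,0,0,0.003,0,0,0,0.9,0,0,0.006,0,0,0,0.9,0,0,0.006,0,0,0]'

```text
time_s: 6.63
position: [0.4455, 0.1985, 0.0705]
tool_rot: [[0.499, 0.867, 0.002], [0.867, -0.499, 0.0], [0.002, 0.002, -1.0]]
ft_force: [-3.6, -2.0, 14.6]
grip_width: 0.0251
gripper_force: 66.8
```

```bash
python3 - <<'E'
from h import *
delta([.445,.1975,.07],-30)
s=env.observe(); p=np.array(s['position'])
out=[]
for n,z in (('side',6),('scene',5)):
    d=snap(n); q=[.445,.1975,.05]; x,y=map(int,proj(d,q)); out.append(cv2.resize(d['image'][y-40:y+30,x-35:x+35],(390,390),interpolation=2))
    for k,zz in (('mouth0',.0105),('top',.0925),('tcp',p[2])): print(n,k,np.round(proj(d,[.445,.1975,zz])-[x-35,y-40],1)*390/70)
cv2.imwrite('pics/g5.png',np.hstack(out)[:,:,::-1])
E
```

```text
t 6.63 p [0.4455 0.1985 0.0705] yaw -29.93 shift [-0.0023  0.      0.0011] turn 0.0005 F [-3.6 -2.  14.6] M [-0.21  0.67 -0.  ] w 0.0251 g 66.8 q [10.1 40. ]
side mouth0 [196.11428571 287.48571429]
side top [195.         153.21428571]
side tcp [195.55714286 189.42857143]
scene mouth0 [205.58571429 288.04285714]
scene top [185.52857143 152.1       ]
scene tcp [191.1        189.98571429]
```

View pics/g5.png

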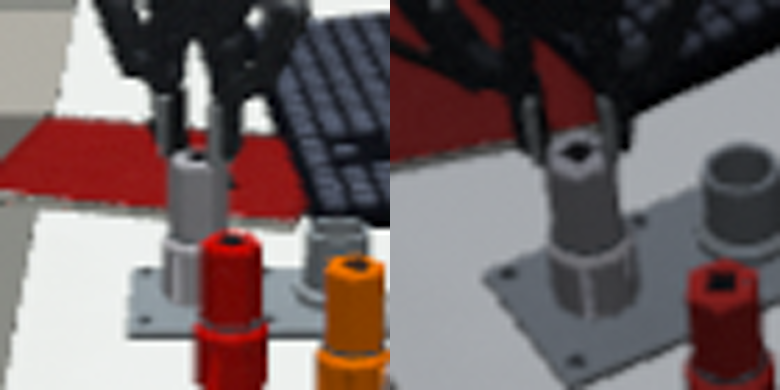

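Socket 2 stands fully home: contact came at TCP 0.0705 with about 16 N, and the side and scene crops show its collar down on the foot. I'm releasing, going 25 mm lower and re-gripping on the shank.

arm_command --commands '[-0.4,0,0,0,0,0,0,-0.4,0,0,0,0,0,0,-0.4,0,0,0,0,0,0,-0.4,-0.002,0,0,0,0,0,-0.4,-0.002,0,0.015,0,0,0,-0.4,-0.002,0,0.03,0,0,0,-0.4,-0.002,0,0.045,0,0,0,-0.4,-0.002,0,0.05,0,0,0,-0.4,-0.002,0,0.05,0,0,0]'

```text
time_s: 7.48
position: [0.4439, 0.1974, 0.0429]
tool_rot: [[0.499, 0.867, -0.002], [0.867, -0.499, -0.0], [-0.001, -0.002, -1.0]]
ft_force: [0.6, -0.0, -0.5]
grip_width: 0.0596
gripper_force: 0.0
```

arm_command --commands '[0.9,0,0,0,0,0,0,0.9,0,0,0,0,0,0,0.9,0,0,0,0,0,0,0.9,0,0,0,0,0,0,0.9,0,0,0,0,0,0]'

```text
time_s: 7.9
position: [0.4447, 0.1976, 0.0444]
tool_rot: [[0.499, 0.867, 0.001], [0.867, -0.499, 0.0], [0.001, 0.001, -1.0]]
ft_force: [-0.6, -1.3, 4.1]
grip_width: 0.0289
gripper_force: 59.8
```

The width is now 28.9 mm, so the pads are properly on the shank. Next is a 24° clockwise test turn, watching wrist torque.

arm_command --commands '[0.9,0,0,0.002,0,0,0.04,0.9,0,0,0.002,0,0,0.08,0.9,0,0,0.002,0,0,0.12,0.9,0,0,0.002,0,0,0.16,0.9,0,0,0.002,0,0,0.2]'

```text
time_s: 8.32
position: [0.4449, 0.1972, 0.0444]
tool_rot: [[0.81, 0.586, 0.002], [0.586, -0.81, -0.001], [0.001, 0.002, -1.0]]
ft_force: [-3.0, -2.8, 15.6]
grip_width: 0.0291
gripper_force: 61.4
```

```bash
python3 -c "
from h import *
delta([.445,.1975,.044],-54)"
```

```text
t 8.32 p [0.4449 0.1972 0.0444] yaw -54.12 shift [ 0.0004 -0.0004  0.0008] turn -0.001 F [-3.  -2.8 15.6] M [-0.54  0.6   0.31] w 0.0291 g 61.4 q [10.  64.1]
```

arm_command --commands '[0.9,0,0,0,0,0,0.035,0.9,0,0,0,0,0,0.07,0.9,0,0,0,0,0,0.1,0.9,0,0,0,0,0,0.13]'

```text
time_s: 8.65
position: [0.4449, 0.1973, 0.0444]
tool_rot: [[0.938, 0.348, 0.002], [0.348, -0.938, -0.0], [0.002, 0.001, -1.0]]
ft_force: [-3.2, -3.4, 15.0]
grip_width: 0.029
gripper_force: 61.4
```

```bash
python3 -c "
from h import *
delta([.445,.1975,.044],-70)"
```

```text
t 8.65 p [0.4449 0.1973 0.0444] yaw -69.66 shift [ 0.0004 -0.0003  0.0008] turn 0.0028 F [-3.2 -3.4 15. ] M [-0.49  0.56  0.34] w 0.029 g 61.4 q [10.  79.7]
```

arm_command --commands '[0.9,0,0,0,0,0,0.035,0.9,0,0,0,0,0,0.07,0.9,0,0,0,0,0,0.1,0.9,0,0,0,0,0,0.1]'

```text
time_s: 8.98
position: [0.4449, 0.1973, 0.0444]
tool_rot: [[0.99, 0.144, 0.002], [0.144, -0.99, -0.0], [0.002, 0.001, -1.0]]
ft_force: [-2.5, -3.1, 15.0]
grip_width: 0.0291
gripper_force: 61.5
```

```bash
python3 -c "
from h import *
delta([.445,.1975,.044],-82)"
```

```text
t 8.98 p [0.4449 0.1973 0.0444] yaw -81.7 shift [ 0.0003 -0.0003  0.0008] turn 0.0025 F [-2.5 -3.1 15. ] M [-0.55  0.6  -0.06] w 0.0291 g 61.5 q [10.  91.7]
```

arm_command --commands '[0.9,0,0,0,0,0,0.035,0.9,0,0,0,0,0,0.07,0.9,0,0,0,0,0,0.1]'

```text
time_s: 9.23
position: [0.4449, 0.1974, 0.0444]
tool_rot: [[0.998, -0.064, 0.002], [-0.064, -0.998, -0.0], [0.002, 0.0, -1.0]]
ft_force: [-2.2, -1.5, 14.8]
grip_width: 0.0293
gripper_force: 61.4
```

arm_command --commands '[0.9,0,0,0,0,0,0.03,0.9,0,0,0,0,0,0.06,0.9,0,0,0,0,0,0.09]'

```text
time_s: 9.48
position: [0.4448, 0.1974, 0.0444]
tool_rot: [[0.969, -0.249, 0.002], [-0.249, -0.969, -0.0], [0.002, -0.0, -1.0]]
ft_force: [-2.8, -1.3, 15.2]
grip_width: 0.0289
gripper_force: 61.4
```

```bash
python3 -c "
from h import *
delta([.445,.1975,.044],-104)"
```

```text
t 9.48 p [0.4448 0.1974 0.0444] yaw -104.41 shift [ 0.0003 -0.0002  0.0007] turn -0.0034 F [-2.8 -1.3 15.2] M [-0.25  0.6   0.92] w 0.0289 g 61.4 q [ 10.  114.4]
```

arm_command --commands '[0.9,0,0,0,0,0,0.02,0.9,0,0,0,0,0,0.04,0.9,0,0,0,0,0,0.04]' --newtons 100

```text
time_s: 9.73
position: [0.4449, 0.1974, 0.0445]
tool_rot: [[0.945, -0.328, 0.002], [-0.328, -0.945, -0.001], [0.002, -0.0, -1.0]]
ft_force: [-3.1, -1.5, 16.5]
grip_width: 0.0283
gripper_force: 97.6
```

```bash
python3 - <<'E'
from h import *
delta([.445,.1975,.044],-109)
d=snap('wrist','w6.png'); a=cv2.resize(d['image'][150:380,210:430],None,fx=2.5,fy=2.5,interpolation=2)
cv2.imwrite('pics/w6c.png',a[:,:,::-1])
E
```

```text
t 9.73 p [0.4449 0.1974 0.0445] yaw -109.14 shift [ 0.0001 -0.0001  0.001 ] turn -0.0012 F [-3.1 -1.5 16.5] M [-0.32  0.67  0.64] w 0.0283 g 97.6 q [ 10.  119.2]
```

View pics/w6c.png

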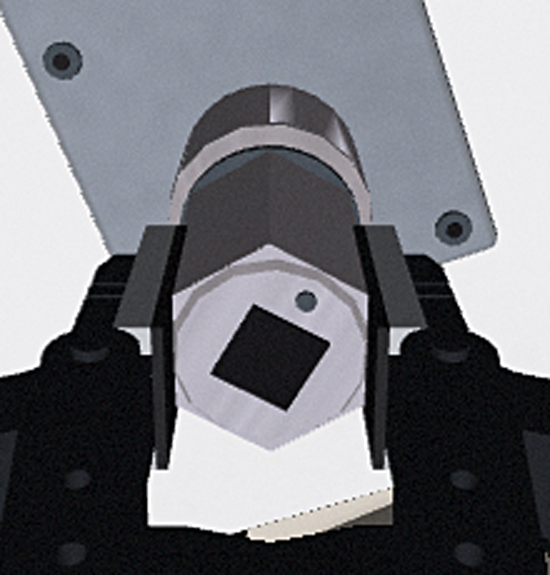

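The view shows the shank still flush in the pads with no slip, yet the hand has turned 79°, more than the 70° or so that could be left in the nut. That suggests the oversize socket. I'll remove the press and turn a little more, to see whether any torque remains.

arm_command --commands '[0.9,0,0,-0.004,0,0,0,0.9,0,0,-0.004,0,0,0,0.9,0,0,-0.004,0,0,0,0.9,0,0,-0.004,0,0,0.03,0.9,0,0,-0.004,0,0,0.06,0.9,0,0,-0.004,0,0,0.06]'

```text
time_s: 10.28
position: [0.4446, 0.1975, 0.0449]
tool_rot: [[0.895, -0.446, 0.0], [-0.446, -0.895, 0.0], [0.0, -0.0, -1.0]]
ft_force: [3.2, -0.6, -3.7]
grip_width: 0.0281
gripper_force: 103.5
```

```bash
python3 -c "
from h import *
delta([.445,.1975,.044],-109)"
```

```text
t 10.28 p [0.4446 0.1975 0.0449] yaw -116.48 shift [ 0.0008 -0.0004  0.0019] turn -0.0623 F [ 3.2 -0.6 -3.7] M [ 0.06 -0.47  0.24] w 0.0281 g 103.5 q [ 10.  126.5]
```

arm_command --commands '[0.9,0.004,0,0,0,0,0,0.9,0.004,0,0,0,0,0,0.9,0.004,0,0,0,0,0]'

```text
time_s: 10.53
position: [0.445, 0.1972, 0.0447]
tool_rot: [[0.897, -0.443, -0.003], [-0.443, -0.897, 0.001], [-0.003, 0.0, -1.0]]
ft_force: [-2.4, 4.9, -2.5]
grip_width: 0.0285
gripper_force: 103.7
```

```bash
python3 -c "
from h import *
delta([.445,.1975,.044],-109)"
```

```text
t 10.53 p [0.445  0.1972 0.0447] yaw -116.27 shift [-0.0003 -0.0005  0.0014] turn -0.0606 F [-2.4  4.9 -2.5] M [1.13 0.33 0.18] w 0.0285 g 103.7 q [  9.9 126.1]
```

arm_command --commands '[0.9,-0.005,0,0,0,0,0,0.9,-0.01,0,0,0,0,0,0.9,-0.01,0,0,0,0,0]'

```text
time_s: 10.78
position: [0.4439, 0.1979, 0.0458]
tool_rot: [[0.897, -0.442, 0.006], [-0.442, -0.897, -0.002], [0.006, -0.001, -1.0]]
ft_force: [8.3, -5.1, -6.3]
grip_width: 0.0282
gripper_force: 103.3
```

arm_command --commands '[0.9,0.006,0.003,0,0,0,0,0.9,0.006,0.006,0,0,0,0,0.9,0.006,0.006,0,0,0,0]'

```text
time_s: 11.03
position: [0.4445, 0.1968, 0.0457]
tool_rot: [[0.896, -0.444, 0.004], [-0.444, -0.896, 0.005], [0.002, -0.006, -1.0]]
ft_force: [3.5, 13.7, -5.9]
grip_width: 0.028
gripper_force: 103.6
```

arm_command --commands '[0.9,0,-0.006,0,0,0,0,0.9,0,-0.012,0,0,0,0,0.9,0,-0.012,0,0,0,0]'

```text
time_s: 11.28
position: [0.4447, 0.1981, 0.0447]
tool_rot: [[0.897, -0.441, -0.003], [-0.441, -0.897, -0.005], [-0.0, 0.006, -1.0]]
ft_force: [-0.4, -12.4, 0.2]
grip_width: 0.028
gripper_force: 104.6
```

arm_command --commands '[0.9,0,0.006,0,0,0,0,0.9,0,0.006,0,0,0,0,0.9,0,0.006,0,0,0,0]'

```text
time_s: 11.53
position: [0.4446, 0.1975, 0.0452]
tool_rot: [[0.896, -0.443, 0.0], [-0.443, -0.896, -0.0], [0.0, -0.0, -1.0]]
ft_force: [1.8, 0.3, -2.8]
grip_width: 0.0281
gripper_force: 104.4
```

arm_command --commands '[0.9,0,0,0,0,0,-0.03,0.9,0,0,0,0,0,-0.05,0.9,0,0,0,0,0,-0.05]'

```text
time_s: 11.78
position: [0.4444, 0.1976, 0.0449]
tool_rot: [[0.938, -0.345, 0.0], [-0.345, -0.938, -0.0], [0.0, 0.0, -1.0]]
ft_force: [1.9, 2.1, -5.1]
grip_width: 0.0278
gripper_force: 103.9
```

```bash
echo 'from h import *
delta([.445,.1975,.044],-109)'>o.py; python3 o.py
```

```text
t 11.78 p [0.4444 0.1976 0.0449] yaw -110.2 shift [ 0.0012 -0.0003  0.0019] turn -0.01 F [ 1.9  2.1 -5.1] M [ 0.33 -0.61  0.69] w 0.0278 g 103.9 q [ 10.  120.2]
```

arm_command --commands '[0.9,0,0,0,0,0,-0.03,0.9,0,0,0,0,0,-0.06,0.9,0,0,0,0,0,-0.06]'

```text
time_s: 12.03
position: [0.4444, 0.1975, 0.045]
tool_rot: [[0.974, -0.227, 0.0], [-0.227, -0.974, -0.0], [0.0, 0.0, -1.0]]
ft_force: [1.1, 0.9, -4.4]
grip_width: 0.0284
gripper_force: 104.2
```

```bash
python3 o.py
```

```text
t 12.03 p [0.4444 0.1975 0.045 ] yaw -103.1 shift [ 0.0011 -0.0003  0.002 ] turn 0.0492 F [ 1.1  0.9 -4.4] M [ 0.11 -0.51  0.16] w 0.0284 g 104.2 q [ 10.  113.1]
```

arm_command --commands '[0.9,0,0,0,0,0,-0.03,0.9,0,0,0,0,0,-0.06,0.9,0,0,0,0,0,-0.09,0.9,0,0,0,0,0,-0.09]'

```text
time_s: 12.37
position: [0.4444, 0.1974, 0.045]
tool_rot: [[0.999, -0.041, -0.0], [-0.041, -0.999, -0.0], [-0.0, 0.0, -1.0]]
ft_force: [2.5, -1.0, -4.0]
grip_width: 0.0284
gripper_force: 104.2
```

```bash
python3 o.py
```

```text
t 12.37 p [0.4444 0.1974 0.045 ] yaw -92.37 shift [ 0.0012 -0.0003  0.002 ] turn 0.1385 F [ 2.5 -1.  -4. ] M [-0.02 -0.46  0.15] w 0.0284 g 104.2 q [ 10.  102.4]
```

Torque readings don't decide it, so I'll lift off, step aside and measure the nut's angle again from the wrist camera.

arm_command --commands '[0.9,0,0,-0.05,0,0,0,0.9,0,0,-0.1,0,0,0,0.9,0,-0.07,-0.16,0,0,0,0.9,0,-0.14,-0.18,0,0,0,0.9,0,-0.16,-0.18,0,0,0,0.9,0,-0.16,-0.18,0,0,0,0.9,0,-0.16,-0.18,0,0,0]' --newtons 80

```text
time_s: 12.95
position: [0.4467, 0.2772, 0.1343]
tool_rot: [[0.999, -0.042, -0.002], [-0.042, -0.999, -0.001], [-0.002, 0.001, -1.0]]
ft_force: [-0.3, -0.0, -2.9]
grip_width: 0.0282
gripper_force: 104.5
```

```bash
cat > nutang.py <<'E'
from h import *
import pickle,sys
def rect(d,C=(.445,.1975),z=.0245,S=20,h=.022):
    n=int(2*h*1000*S); ii=np.array([[C[0]-h,C[1]+h],[C[0]+h,C[1]+h],[C[0]+h,C[1]-h],[C[0]-h,C[1]-h]])
    src=np.float32([proj(d,[*q,z]) for q in ii]); M=cv2.getPerspectiveTransform(src,np.float32([[0,0],[n,0],[n,n],[0,n]]))
    return cv2.warpPerspective(cv2.cvtColor(d['image'],cv2.COLOR_RGB2GRAY),M,(n,n),flags=2)
def ang(d,z=.0105,show=False):
    # rectified at washer height: dark lower nut side faces against bright washer -> edge directions
    g=cv2.GaussianBlur(rect(d,z=z),(0,0),6); gx=cv2.Sobel(g,cv2.CV_64F,1,0);gy=cv2.Sobel(g,cv2.CV_64F,0,1)
    m=np.hypot(gx,gy); yy,xx=np.mgrid[:g.shape[0],:g.shape[1]]; c=g.shape[0]/2; r=np.hypot(xx-c,yy-c)/20
    k=(r<17)&(r>6)&(m>np.percentile(m,60)); th=np.degrees(np.arctan2(-gy,gx))
    H=np.histogram(th[k]%60,bins=20,range=(0,60),weights=m[k])[0]; f=np.sum(m[k]**2*np.exp(6j*np.radians(th[k])))
    return (np.degrees(np.angle(f))/6)%60,abs(f)/np.sum(m[k]**2),np.round(H/H.sum()*100).astype(int)
if __name__=='__main__':
    a=pickle.load(open('w1.pkl','rb')); print(ang(a))
    s=env.observe(); delta([.445,.1975,.044],-109); d=snap('wrist','w7.png'); pickle.dump(d,open('w7.pkl','wb'))
    print(proj(d,[.445,.1975,.0245]),ang(d))
E
python3 nutang.py
```

```text
(np.float64(29.236744721251327), np.float64(0.2807627291325351), array([ 5,  4,  3,  4,  3,  7,  6,  6,  7,  5, 12,  6,  5,  5,  3,  6,  4,
        4,  3,  2]))
t 12.95 p [0.4467 0.2772 0.1343] yaw -92.4 shift [0.0036 0.1593 0.1809] turn 0.1383 F [-0.3 -0.  -2.9] M [-0.03 -0.03 -0.  ] w 0.0282 g 104.5 q [ 18.9 111.3]
[418.64127163 181.66840149] (np.float64(43.35675888262942), np.float64(0.34135657035169314), array([ 5,  3,  3,  3,  2,  4,  3,  3,  4,  3,  7,  6,  7,  8,  7, 11,  7,
        6,  5,  2]))
```

```bash
python3 - <<'E'
from nutang import *
for f in ('w1','w7'):
  d=pickle.load(open(f+'.pkl','rb'))
  for z in (.0105,.0225):
    g=rect(d,z=z,S=10); L=cv2.createLineSegmentDetector(0).detect(g)[0][:,0]
    c=g.shape[0]/2; o=[]
    for x1,y1,x2,y2 in L:
        l=np.hypot(x2-x1,y2-y1)/10; t=np.array([x2-x1,y1-y2])/l/10; nrm=np.array([-t[1],t[0]]); m=np.array([(x1+x2)/2-c,c-(y1+y2)/2])/10; h=m@nrm
        if l>6 and np.hypot(*m)<18: o.append((round(l,1),round(abs(h),1),round((np.degrees(np.arctan2(nrm[1]*np.sign(h),nrm[0]*np.sign(h))))%360,0)))
    print(f,z,sorted(o,key=lambda q:-q[0])[:12])
E
```

```text
w1 0.0105 [(np.float32(14.8), np.float32(11.9), np.float32(90.0)), (np.float32(14.7), np.float32(9.7), np.float32(90.0)), (np.float32(12.5), np.float32(16.9), np.float32(267.0)), (np.float32(9.2), np.float32(14.0), np.float32(207.0)), (np.float32(9.0), np.float32(16.8), np.float32(90.0)), (np.float32(8.5), np.float32(16.9), np.float32(134.0)), (np.float32(8.2), np.float32(8.7), np.float32(179.0)), (np.float32(8.2), np.float32(17.0), np.float32(326.0)), (np.float32(7.6), np.float32(17.2), np.float32(182.0)), (np.float32(7.5), np.float32(8.2), np.float32(187.0)), (np.float32(7.4), np.float32(12.2), np.float32(151.0)), (np.float32(6.9), np.float32(12.1), np.float32(151.0))]
w1 0.0225 [(np.float32(14.2), np.float32(14.0), np.float32(90.0)), (np.float32(14.0), np.float32(11.9), np.float32(91.0)), (np.float32(11.9), np.float32(13.7), np.float32(267.0)), (np.float32(8.8), np.float32(14.8), np.float32(328.0)), (np.float32(8.2), np.float32(12.3), np.float32(207.0)), (np.float32(8.2), np.float32(10.5), np.float32(134.0)), (np.float32(8.0), np.float32(8.5), np.float32(179.0)), (np.float32(7.4),
[... 928 characters left out ...]
loat32(102.0))]
w7 0.0225 [(np.float32(13.7), np.float32(13.7), np.float32(104.0)), (np.float32(13.6), np.float32(15.7), np.float32(44.0)), (np.float32(12.9), np.float32(11.5), np.float32(345.0)), (np.float32(11.5), np.float32(11.8), np.float32(44.0)), (np.float32(10.3), np.float32(12.1), np.float32(285.0)), (np.float32(8.3), np.float32(13.7), np.float32(177.0)), (np.float32(8.0), np.float32(16.5), np.float32(135.0)), (np.float32(7.9), np.float32(16.7), np.float32(322.0)), (np.float32(6.7), np.float32(7.5), np.float32(342.0)), (np.float32(6.7), np.float32(12.1), np.float32(101.0)), (np.float32(6.3), np.float32(11.7), np.float32(100.0)), (np.float32(6.3), np.float32(10.7), np.float32(274.0))]
```

The line fits are clean. The nut's flat phase went from 30.3° to 44.3° (mod 60), so the nut did turn. The hand now holds the socket about 17° out of phase with the nut, which makes a decisive test: lowered as it is, a fitting socket must stop at the nut's top (TCP about 0.058), while the oversize one goes over.

arm_command --commands '[0.9,0.003,0.08,0,0,0,0,0.9,0.003,0.159,0.02,0,0,0,0.9,0.003,0.159,0.06,0,0,0,0.9,0.003,0.159,0.1,0,0,0,0.9,0.003,0.159,0.129,0,0,0,0.9,0.003,0.159,0.135,0,0,0,0.9,0.003,0.159,0.14,0,0,0,0.9,0.003,0.159,0.148,0,0,0,0.9,0.003,0.159,0.156,0,0,0,0.9,0.003,0.159,0.161,0,0,0,0.9,0.003,0.159,0.161,0,0,0]'

```text
time_s: 13.92
position: [0.4452, 0.1976, 0.0547]
tool_rot: [[0.999, -0.04, -0.001], [-0.04, -0.999, -0.001], [-0.001, 0.001, -1.0]]
ft_force: [-2.4, -3.0, 0.9]
grip_width: 0.0281
gripper_force: 105.3
```

```bash
python3 o.py
```

```text
t 13.92 p [0.4452 0.1976 0.0547] yaw -92.32 shift [-0.0004  0.0002  0.0213] turn 0.139 F [-2.4 -3.   0.9] M [-0.56  0.62  0.02] w 0.0281 g 105.3 q [ 10.  102.3]
```

arm_command --commands '[0.9,0,0,0.004,0,0,0,0.9,0,0,0.008,0,0,0,0.9,0,0,0.012,0,0,0,0.9,0,0,0.012,0,0,0]'

```text
time_s: 14.25
position: [0.4453, 0.1975, 0.0495]
tool_rot: [[0.999, -0.04, -0.001], [-0.04, -0.999, -0.001], [-0.001, 0.001, -1.0]]
ft_force: [-6.2, -3.7, 10.7]
grip_width: 0.0284
gripper_force: 106.4
```

```bash
python3 o.py; python3 - <<'E'
from h import *
s=env.observe()
d=snap('wrist'); g=cv2.cvtColor(d['image'],cv2.COLOR_RGB2GRAY); p=np.array(s['position']); R=np.array(s['tool_rot'])
print(d['image'].shape)
for zz in (.048,):
    P=p+[0,0,zz]; print(proj(d,P))
    C=[proj(d,P+R@np.array([a,b,0])) for a,b in ((.022,-.022),(.022,.022),(-.022,.022),(-.022,-.022))]
    M=cv2.getPerspectiveTransform(np.float32(C),np.float32([[0,0],[440,0],[440,440],[0,440]])); w=cv2.warpPerspective(g,M,(440,440),flags=2)
    for x1,y1,x2,y2 in cv2.createLineSegmentDetector(0).detect(w)[0][:,0]:
        l=np.hypot(x2-x1,y2-y1)/10; m=(np.array([x1+x2,y1+y2])/2-220)/10
        if l>6 and np.hypot(*m)<19: print(round(float(l),1),np.round(m,1),'dir',round(float(np.degrees(np.arctan2(y2-y1,x2-x1))%180),1))
E
```

```text
t 14.25 p [0.4453 0.1975 0.0495] yaw -92.29 shift [-0.0006  0.0001  0.0111] turn 0.1392 F [-6.2 -3.7 10.7] M [-0.96  1.25  0.15] w 0.0284 g 106.4 q [ 10.  102.3]
(400, 640, 3)
[318.24668693 292.43182469]
18.7 [-14.2  -1.3] dir 90.0
18.4 [13.7 -1. ] dir 90.0
12.7 [ 2.9 -5.7] dir 30.0
13.0 [-5.8 -3.3] dir 119.9
12.8 [5.3 3.6] dir 119.7
16.3 [  6.7 -14.2] dir 29.9
8.1 [16.8 -4.5] dir 85.5
12.9 [-3.4  5.9] dir 30.0
9.9 [ 4.  13.6] dir 149.5
6.3 [  9.9 -11.3] dir 41.8
15.3 [-6.9 12.4] dir 30.1
7.0 [ -2.1 -15.4] dir 171.9
7.4 [ -2.4 -13.6] dir 170.5
6.0 [11.5  6.6] dir 119.5
6.6 [  8.8 -10.4] dir 42.2
6.2 [ -8.5 -11. ] dir 145.5
10.6 [-15.8   6.3] dir 90.6
21.6 [15.2  6.1] dir 90.0
```

The socket flats sit exactly on the pads (edge directions 30/90/150°). Going down 17° out of phase gave clear interference (13 N down, 7 N sideways), which the loose 31 mm hole would not. I'll lift, match the nut's phase (yaw -75.7°) and descend again.

arm_command --commands '[0.9,0,0,-0.02,0,0,0,0.9,0,0,-0.036,0,0,0,0.9,0,0,-0.036,0,0,0,0.9,0,0,-0.036,0,0,-0.06,0.9,0,0,-0.036,0,0,-0.12,0.9,0,0,-0.036,0,0,-0.138,0.9,0,0,-0.036,0,0,-0.138,0.9,0,0,-0.03,0,0,-0.138,0.9,0,0,-0.02,0,0,-0.138,0.9,0,0,-0.01,0,0,-0.138,0.9,0,0,0,0,0,-0.138,0.9,0,0,0,0,0,-0.138]'

```text
time_s: 15.3
position: [0.4453, 0.1978, 0.0473]
tool_rot: [[0.969, 0.245, -0.002], [0.245, -0.969, -0.0], [-0.002, -0.0, -1.0]]
ft_force: [-0.2, -0.8, -2.2]
grip_width: 0.028
gripper_force: 104.6
```

```bash
python3 o.py
```

```text
t 15.3 p [0.4453 0.1978 0.0473] yaw -75.81 shift [-0.0006  0.0005  0.0066] turn 0.2766 F [-0.2 -0.8 -2.2] M [-0.17  0.19  0.03] w 0.028 g 104.6 q [10.  85.8]
```

It went down with no force when aligned, so this is the fitting socket. I'm seating it with a light press and turning clockwise in small steps.

arm_command --commands '[0.9,0,0,0.004,0,0,0,0.9,0,0,0.008,0,0,0,0.9,0,0,0.008,0,0,0]'

```text
time_s: 15.55
position: [0.4455, 0.1977, 0.0446]
tool_rot: [[0.969, 0.246, -0.001], [0.246, -0.969, -0.001], [-0.001, 0.0, -1.0]]
ft_force: [-2.6, -2.5, 2.2]
grip_width: 0.0284
gripper_force: 105.2
```

```bash
python3 o.py
```

```text
t 15.55 p [0.4455 0.1977 0.0446] yaw -75.78 shift [-0.0011  0.0002  0.0013] turn 0.2768 F [-2.6 -2.5  2.2] M [-0.53  0.62  0.01] w 0.0284 g 105.2 q [10.  85.8]
```

arm_command --commands '[0.9,0,0,0,0,0,0.02,0.9,0,0,0,0,0,0.04,0.9,0,0,0,0,0,0.04]'

```text
time_s: 15.8
position: [0.4454, 0.1975, 0.0447]
tool_rot: [[0.987, 0.162, -0.001], [0.162, -0.987, -0.001], [-0.001, 0.001, -1.0]]
ft_force: [-4.5, -3.2, 2.6]
grip_width: 0.0283
gripper_force: 105.1
```

```bash
python3 o.py
```

```text
t 15.8 p [0.4454 0.1975 0.0447] yaw -80.69 shift [-0.0008 -0.0002  0.0013] turn 0.2359 F [-4.5 -3.2  2.6] M [-0.88  0.78 -0.01] w 0.0283 g 105.1 q [10.  90.7]
```

arm_command --commands '[0.9,0,0,0,0,0,0.02,0.9,0,0,0,0,0,0.04,0.9,0,0,0,0,0,0.04]'

```text
time_s: 16.05
position: [0.4451, 0.1975, 0.0447]
tool_rot: [[0.997, 0.079, -0.002], [0.079, -0.997, -0.001], [-0.002, 0.001, -1.0]]
ft_force: [-4.7, -4.5, 3.8]
grip_width: 0.0282
gripper_force: 105.3
```

```bash
python3 o.py
```

```text
t 16.05 p [0.4451 0.1975 0.0447] yaw -85.48 shift [-0.0002 -0.0001  0.0013] turn 0.196 F [-4.7 -4.5  3.8] M [-0.91  0.96  0.03] w 0.0282 g 105.3 q [10.  95.5]
```

arm_command --commands '[0.9,-0.001,0.001,0,0,0,0.03,0.9,-0.001,0.001,0,0,0,0.06]'

```text
time_s: 16.22
position: [0.445, 0.1974, 0.0447]
tool_rot: [[0.999, -0.048, -0.001], [-0.048, -0.999, -0.0], [-0.001, 0.0, -1.0]]
ft_force: [-4.3, -1.1, 2.2]
grip_width: 0.028
gripper_force: 104.8
```

```bash
python3 o.py
```

```text
t 16.22 p [0.445  0.1974 0.0447] yaw -92.73 shift [ 0.     -0.0003  0.0013] turn 0.1356 F [-4.3 -1.1  2.2] M [-0.19  0.78  0.2 ] w 0.028 g 104.8 q [  9.9 102.7]
```

arm_command --commands '[0.9,0,0,0,0,0,0.03,0.9,0,0,0,0,0,0.06]'

```text
time_s: 16.38
position: [0.445, 0.1974, 0.0447]
tool_rot: [[0.985, -0.173, -0.001], [-0.173, -0.985, -0.0], [-0.001, 0.0, -1.0]]
ft_force: [-3.7, -1.7, 1.6]
grip_width: 0.0281
gripper_force: 105.0
```

```bash
python3 o.py
```

```text
t 16.38 p [0.445  0.1974 0.0447] yaw -99.94 shift [-0.0001 -0.0002  0.0014] turn 0.0755 F [-3.7 -1.7  1.6] M [-0.24  0.73  0.25] w 0.0281 g 105.0 q [ 10.  109.9]
```

arm_command --commands '[0.9,0,0,0,0,0,0.03,0.9,0,0,0,0,0,0.06]'

```text
time_s: 16.55
position: [0.445, 0.1974, 0.0447]
tool_rot: [[0.956, -0.293, -0.001], [-0.293, -0.956, -0.0], [-0.0, 0.001, -1.0]]
ft_force: [-3.6, 0.3, 1.2]
grip_width: 0.0281
gripper_force: 104.9
```

```bash
python3 o.py
```

```text
t 16.55 p [0.445  0.1974 0.0447] yaw -107.05 shift [-0.0001 -0.0002  0.0014] turn 0.0162 F [-3.6  0.3  1.2] M [-0.13  0.76  0.91] w 0.0281 g 104.9 q [ 10. 117.]
```

Running torque was 0.2–0.25 N m, matching nut friction, and rose to 0.9 N m near yaw -107°, close to where a start at 0.5 rad would put the stop. I'll hold and read again.

arm_command --commands '[0.9,0,0,0,0,0,0,0.9,0,0,0,0,0,0]'

```text
time_s: 16.72
position: [0.445, 0.1974, 0.0446]
tool_rot: [[0.957, -0.29, -0.001], [-0.29, -0.957, -0.0], [-0.001, 0.0, -1.0]]
ft_force: [-4.9, -1.9, 3.7]
grip_width: 0.0284
gripper_force: 105.2
```

```bash
python3 o.py
```

```text
t 16.72 p [0.445  0.1974 0.0446] yaw -106.87 shift [-0.0001 -0.0002  0.0013] turn 0.0178 F [-4.9 -1.9  3.7] M [-0.26  0.96  0.22] w 0.0284 g 105.2 q [ 10.  116.8]
```

arm_command --commands '[0.9,0,0,0,0,0,0.01,0.9,0,0,0,0,0,0.02,0.9,0,0,0,0,0,0.02]'

```text
time_s: 16.97
position: [0.4451, 0.1974, 0.0446]
tool_rot: [[0.944, -0.331, -0.0], [-0.331, -0.944, -0.0], [-0.0, 0.0, -1.0]]
ft_force: [-4.6, -1.5, 4.8]
grip_width: 0.028
gripper_force: 105.3
```

```bash
python3 o.py
```

```text
t 16.97 p [0.4451 0.1974 0.0446] yaw -109.34 shift [-0.0003 -0.0001  0.0013] turn -0.0029 F [-4.6 -1.5  4.8] M [-0.14  0.99  0.76] w 0.028 g 105.3 q [ 10.  119.3]
```

```bash
cat > top.py <<'E'
from h import *
delta([.445,.1975,.044],-109)
s=env.observe()
d=snap('wrist'); g=cv2.cvtColor(d['image'],cv2.COLOR_RGB2GRAY); p=np.array(s['position']); R=np.array(s['tool_rot'])
P=p+[0,0,.048]
C=[proj(d,P+R@np.array([a,b,0])) for a,b in ((.022,-.022),(.022,.022),(-.022,.022),(-.022,-.022))]
M=cv2.getPerspectiveTransform(np.float32(C),np.float32([[0,0],[440,0],[440,440],[0,440]])); w=cv2.warpPerspective(g,M,(440,440),flags=2)
for x1,y1,x2,y2 in cv2.createLineSegmentDetector(0).detect(w)[0][:,0]:
    l=np.hypot(x2-x1,y2-y1)/10; m=(np.array([x1+x2,y1+y2])/2-220)/10
    if l>10 and np.hypot(*m)<17: print(round(float(l),1),np.round(m,1),'dir',round(float(np.degrees(np.arctan2(y2-y1,x2-x1))%180),1))
E
python3 top.py
```

```text
t 16.97 p [0.4451 0.1974 0.0446] yaw -109.34 shift [-0.0003 -0.0001  0.0013] turn -0.0029 F [-4.6 -1.5  4.8] M [-0.14  0.99  0.76] w 0.028 g 105.3 q [ 10.  119.3]
20.4 [-14.1  -2.1] dir 90.2
28.9 [13.4 -6.5] dir 86.9
13.1 [-5.7 -3.1] dir 119.3
12.6 [ 3.  -5.6] dir 29.4
12.8 [5.3 3.7] dir 119.7
16.1 [  6.8 -14.1] dir 29.5
13.0 [-3.3  6. ] dir 29.9
12.0 [-8.2 11.6] dir 30.1
21.6 [15.3  6.2] dir 90.1
```

The socket is still square in the pads. The resistance came at about the same hand angle (-100 to -104°) on both passes, matching a stop after about 63° of nut travel, and beyond that I was only wedging the hexagons. I'll ease back to about -101°, lift off and measure the nut angle to confirm.

arm_command --commands '[0.9,0,0,0,0,0,-0.035,0.9,0,0,0,0,0,-0.069,0.9,0,0,0,0,0,-0.069]'

```text
time_s: 17.27
position: [0.4451, 0.1974, 0.0447]
tool_rot: [[0.982, -0.189, -0.001], [-0.189, -0.982, 0.0], [-0.001, -0.0, -1.0]]
ft_force: [-4.8, -0.6, 4.5]
grip_width: 0.0281
gripper_force: 105.4
```

```bash
python3 o.py
```

```text
t 17.27 p [0.4451 0.1974 0.0447] yaw -100.91 shift [-0.0003 -0.0001  0.0013] turn 0.0674 F [-4.8 -0.6  4.5] M [-0.2   1.07  0.21] w 0.0281 g 105.4 q [  9.9 110.8]
```

arm_command --commands '[0.9,0,0,-0.02,0,0,0,0.9,0,0,-0.06,0,0,0,0.9,0,-0.05,-0.12,0,0,0,0.9,0,-0.12,-0.18,0,0,0,0.9,0,-0.16,-0.18,0,0,0,0.9,0,-0.16,-0.18,0,0,0,0.9,0,-0.16,-0.18,0,0,0]'

```text
time_s: 17.85
position: [0.4613, 0.2768, 0.1344]
tool_rot: [[0.982, -0.191, 0.002], [-0.191, -0.982, 0.001], [0.001, -0.001, -1.0]]
ft_force: [-0.3, -0.5, -3.1]
grip_width: 0.0283
gripper_force: 104.6
```

```bash
cat > lsd.py <<'E'
from nutang import *
delta([.445,.1975,.07],-92)
d=snap('wrist','w8.png')
for z in (.0105,.0225):
    g=rect(d,z=z,S=10); o=[]
    for x1,y1,x2,y2 in cv2.createLineSegmentDetector(0).detect(g)[0][:,0]:
        l=np.hypot(x2-x1,y2-y1)/10; t=np.array([x2-x1,y1-y2])/l/10; n=np.array([-t[1],t[0]]); m=np.array([(x1+x2)/2-220,220-(y1+y2)/2])/10; h=m@n; n=n*np.sign(h)
        if l>9 and np.hypot(*m)<18: o.append((float(round(l,1)),float(round(abs(h),1)),float(round(np.degrees(np.arctan2(n[1],n[0]))%360,1))))
    print(z,sorted(o)[::-1])
E
python3 lsd.py
```

```text
t 17.85 p [0.4613 0.2768 0.1344] yaw -101.01 shift [-0.0018  0.162   0.1287] turn -0.0751 F [-0.3 -0.5 -3.1] M [-0.02 -0.03  0.03] w 0.0283 g 104.6 q [ 18.3 119.4]
0.0105 [(14.5, 10.399999618530273, 331.79998779296875), (14.199999809265137, 9.800000190734863, 93.30000305175781), (14.199999809265137, 7.5, 33.0), (13.600000381469727, 11.800000190734863, 92.9000015258789), (13.5, 11.699999809265137, 33.099998474121094), (10.199999809265137, 6.0, 10.899999618530273), (9.899999618530273, 14.399999618530273, 148.5)]
0.0225 [(13.699999809265137, 11.699999809265137, 33.0), (13.600000381469727, 12.0, 93.30000305175781), (13.5, 11.800000190734863, 331.79998779296875), (13.0, 13.899999618530273, 92.9000015258789), (12.899999618530273, 15.699999809265137, 33.0), (10.800000190734863, 13.899999618530273, 274.8999938964844), (9.600000381469727, 12.199999809265137, 148.8000030517578)]
```

The nut's phase is now 33.0°, so it moved another 11° clockwise, but it lags the socket by 14°, more than a fitting hole should allow. I'll do the clean discriminating test: centre over the nut at 30° misalignment and lower. The fitting socket must be blocked.

arm_command --commands '[0.9,-0.003,0.08,0,0,0,0.05,0.9,-0.003,0.162,0,0,0,0.1,0.9,-0.003,0.162,0.06,0,0,0.133,0.9,-0.003,0.162,0.12,0,0,0.133,0.9,-0.003,0.162,0.138,0,0,0.133,0.9,-0.003,0.162,0.138,0,0,0.133,0.9,-0.003,0.162,0.148,0,0,0.133,0.9,-0.003,0.162,0.158,0,0,0.133,0.9,-0.003,0.162,0.165,0,0,0.133,0.9,-0.003,0.162,0.169,0,0,0.133,0.9,-0.003,0.162,0.169,0,0,0.133]'

```text
time_s: 18.82
position: [0.4446, 0.1974, 0.0512]
tool_rot: [[0.891, -0.454, 0.003], [-0.454, -0.891, 0.001], [0.002, -0.002, -1.0]]
ft_force: [0.2, 3.0, -2.0]
grip_width: 0.028
gripper_force: 104.5
```

```bash
python3 o.py
```

```text
t 18.82 p [0.4446 0.1974 0.0512] yaw -117.03 shift [ 0.0006 -0.0005  0.0143] turn -0.0669 F [ 0.2  3.  -2. ] M [ 0.54 -0.27  0.06] w 0.028 g 104.5 q [  9.9 126.9]
```

It went over freely at 30° misalignment, so socket 2 has the oversize 31 mm hole and the nut was only dragged by contact. I'm returning it to its compartment.

arm_command --commands '[0.9,0,0,-0.08,0,0,0,0.9,0,0,-0.16,0,0,0,0.9,0.04,0.041,-0.208,0,0,-0.06,0.9,0.477,0.494,-0.208,0,0,-0.625,0.9,0.477,0.494,-0.208,0,0,-0.625,0.9,0.477,0.494,-0.208,0,0,-0.625,0.9,0.477,0.494,-0.208,0,0,-0.625,0.9,0.477,0.494,-0.208,0,0,-0.625,0.9,0.477,0.494,-0.208,0,0,-0.625,0.9,0.477,0.494,-0.208,0,0,-0.625,0.9,0.477,0.494,-0.208,0,0,-0.625,0.9,0.477,0.494,-0.208,0,0,-0.625]' --newtons 60

```text
time_s: 19.82
position: [0.5452, -0.1372, 0.1542]
tool_rot: [[0.768, 0.641, 0.002], [0.641, -0.768, -0.002], [-0.0, 0.003, -1.0]]
ft_force: [-0.4, -0.2, -2.5]
grip_width: 0.0285
gripper_force: 103.8
```

arm_command --commands '[0.9,0,0,0,0,0,0,0.9,0,0,0,0,0,0,0.9,0,0,0,0,0,0]'

```text
time_s: 20.07
position: [0.5435, -0.1306, 0.1542]
tool_rot: [[0.771, 0.637, -0.0], [0.637, -0.771, 0.0], [0.0, -0.0, -1.0]]
ft_force: [-0.6, 0.8, -2.4]
grip_width: 0.0286
gripper_force: 103.8
```

```bash
python3 - <<'E'
from h import *
delta([.545,-.1312,.0403],-42)
E
```

```text
t 20.07 p [ 0.5435 -0.1306  0.1542] yaw -50.4 shift [0.0016 0.0028 0.2277] turn -0.07 F [-0.6  0.8 -2.4] M [ 0.04 -0.01 -0.06] w 0.0286 g 103.8 q [-25.7  24.7]
```

arm_command --commands '[0.9,0.002,0.003,0.08,0,0,0,0.9,0.002,0.003,0.15,0,0,0,0.9,0.002,0.003,0.2,0,0,0,0.9,0.002,0.003,0.215,0,0,0,0.9,0.002,0.003,0.224,0,0,0,0.9,0.002,0.003,0.229,0,0,0,0.9,0.002,0.003,0.229,0,0,0]'

```text
time_s: 20.65
position: [0.5463, -0.132, 0.0412]
tool_rot: [[0.769, 0.639, 0.002], [0.639, -0.769, -0.001], [0.001, 0.002, -1.0]]
ft_force: [0.6, -1.2, -2.3]
grip_width: 0.0278
gripper_force: 103.8
```

arm_command --commands '[-0.2,0,0,0,0,0,0,-0.2,0,0,0,0,0,0,-0.2,0,0,0,0,0,0,-0.2,0,0,0,0,0,0,-0.2,0,0,-0.05,0,0,0,-0.2,0,0,-0.12,0,0,0,-0.2,0,0,-0.18,0,0,0,-0.2,0,0,-0.18,0,0,0]'

```text
time_s: 21.32
position: [0.548, -0.1334, 0.1356]
tool_rot: [[0.769, 0.639, 0.01], [0.639, -0.769, -0.005], [0.005, 0.01, -1.0]]
ft_force: [1.1, -0.5, 0.3]
grip_width: 0.0513
gripper_force: 0.0
```

```bash
python3 - <<'E'
from h import *
delta([.5537,-.0697,.15],-15)
E
```

```text
t 21.32 p [ 0.548  -0.1334  0.1356] yaw -50.29 shift [ 0.0903 -0.0904 -0.0293] turn -0.2941 F [ 1.1 -0.5  0.3] M [ 0.    0.09 -0.  ] w 0.0513 g 0.0 q [-25.7  24.6]
```

arm_command --commands '[-0.4,0.09,-0.09,-0.1,0,0,-0.294,-0.4,0.09,-0.09,-0.1,0,0,-0.294,-0.4,0.09,-0.09,-0.1,0,0,-0.294,-0.4,0.09,-0.09,-0.1,0,0,-0.294,-0.4,0.09,-0.09,-0.1,0,0,-0.294,-0.4,0.09,-0.09,-0.1,0,0,-0.294,-0.4,0.09,-0.09,-0.1,0,0,-0.294]'

```text
time_s: 21.9
position: [0.5513, -0.0689, 0.1794]
tool_rot: [[0.262, 0.965, -0.0], [0.965, -0.262, 0.0], [-0.0, -0.0, -1.0]]
ft_force: [0.9, -0.4, 0.7]
grip_width: 0.0596
gripper_force: 0.0
```

```bash
cat > socks.py <<'E'
from h import *
import sys
delta([.5537,-.0697,.0403],-15)
d=snap('wrist','ws.png'); g=cv2.cvtColor(d['image'],cv2.COLOR_RGB2GRAY)
for n,c in (('S1',(.5537,-.0697)),('S2',(.5455,-.1315)),('S3',(.545,-.201))):
    h=.022; q=[proj(d,[c[0]+a*h,c[1]+b*h,.088]) for a,b in ((-1,1),(1,1),(1,-1),(-1,-1))]
    M=cv2.getPerspectiveTransform(np.float32(q),np.float32([[0,0],[440,0],[440,440],[0,440]])); w=cv2.warpPerspective(g,M,(440,440),flags=2)
    L=cv2.createLineSegmentDetector(0).detect(w)[0][:,0]; o=[]
    for x1,y1,x2,y2 in L:
        l=np.hypot(x2-x1,y2-y1)/10; t=np.array([x2-x1,y1-y2])/l/10; nn=np.array([-t[1],t[0]]); m=np.array([(x1+x2)/2-220,220-(y1+y2)/2])/10; hh=m@nn; nn=nn*np.sign(hh)
        if l>8 and np.hypot(*m)<19: o.append((round(float(l)),round(float(abs(hh)),1),round(float(np.degrees(np.arctan2(nn[1],nn[0]))%360))))
    # square hole: dark blob
    _,b=cv2.threshold(w,90,255,1); cs=[k for k in cv2.findContours(b,1,2)[0] if 70e2<cv2.contourArea(k)<190e2]
    sq=[(np.round(c+np.array([r[0][0]-220,220-r[0][1]])/1e4,4).tolist(),np.round(np.array(r[1])/10,1).tolist(),round(r[2]-0)) for r in map(cv2.minAreaRect,cs)]
    print(n,'px',np.round(proj(d,[*c,.088])),'lines',sorted(o)[::-1][:9],'square',sq)
E
python3 socks.py
```

```text
t 21.9 p [ 0.5513 -0.0689  0.1794] yaw -15.22 shift [-2.000e-04  5.000e-03  2.781e-01] turn -0.0018 F [ 0.9 -0.4  0.7] M [-0.06 -0.01  0.02] w 0.0596 g 0.0 q [-19.3  -4.1]
S1 px [321. 191.] lines [(18, 15.3, 46), (15, 14.8, 345), (12, 15.3, 166), (11, 6.6, 196), (9, 16.2, 164)] square [([0.5536, -0.0697], [13.1, 13.0], 74)]
S2 px [331. 266.] lines [(17, 15.9, 70), (17, 15.3, 310), (17, 14.8, 130), (17, 14.1, 250), (13, 5.6, 190), (9, 16.3, 12)] square [([0.5464, -0.1319], [13.3, 12.8], 80)]
S3 px [352. 338.] lines [(17, 17.2, 73), (17, 15.7, 12), (15, 16.5, 132), (14, 6.7, 12), (13, 6.2, 192), (12, 9.8, 271), (9, 8.0, 274), (8, 14.4, 182)] square [([0.5531, -0.2145], [6.8, 28.3], 83), ([0.5452, -0.2003], [13.6, 13.1], 78)]
```

All three sockets stand upright: S1 is at (0.5536,-0.0697) with flats at 46°, S2 is back at (0.5464,-0.1319), and S3 is at (0.5452,-0.2003) with flats at 12°. I'm gripping S1.

arm_command --commands '[-0.4,0,0.005,0.07,0,0,0,-0.4,0,0.005,0.14,0,0,0,-0.4,0,0.005,0.2,0,0,0,-0.4,0,0.005,0.25,0,0,0,-0.4,0,0.005,0.278,0,0,0,-0.4,0,0.005,0.278,0,0,0,0.9,0,0.005,0.278,0,0,0,0.9,0,0.005,0.278,0,0,0,0.9,0,0.005,0.278,0,0,0,0.9,0,0.005,0.278,0,0,0,0.9,0,0.005,0.278,0,0,0,0.9,0,0.005,0.278,0,0,0]' --newtons 80

```text
time_s: 22.95
position: [0.5545, -0.0699, 0.042]
tool_rot: [[0.259, 0.966, 0.003], [0.966, -0.259, -0.001], [-0.0, 0.003, -1.0]]
ft_force: [-1.2, -0.4, 7.6]
grip_width: 0.0282
gripper_force: 79.7
```

```bash
python3 - <<'E'
from h import *
delta([.4446,.1975,.155],-27)
E
```

```text
t 22.95 p [ 0.5545 -0.0699  0.042 ] yaw -15.03 shift [ 0.4593 -0.3504 -0.2271] turn 0.0997 F [-1.2 -0.4  7.6] M [-0.02  0.13 -0.03] w 0.0282 g 79.7 q [-19.3  -4.3]
```

arm_command --commands '[0.9,0,0,-0.08,0,0,0,0.9,0,0,-0.16,0,0,0,0.9,0.04,-0.03,-0.226,0,0,0.05,0.9,0.459,-0.35,-0.226,0,0,0.1,0.9,0.459,-0.35,-0.226,0,0,0.1,0.9,0.459,-0.35,-0.226,0,0,0.1,0.9,0.459,-0.35,-0.226,0,0,0.1,0.9,0.459,-0.35,-0.226,0,0,0.1,0.9,0.459,-0.35,-0.226,0,0,0.1,0.9,0.459,-0.35,-0.226,0,0,0.1,0.9,0.459,-0.35,-0.226,0,0,0.1,0.9,0.459,-0.35,-0.226,0,0,0.1]'

```text
time_s: 23.95
position: [0.444, 0.1978, 0.1539]
tool_rot: [[0.453, 0.892, 0.001], [0.892, -0.453, -0.0], [0.0, 0.001, -1.0]]
ft_force: [0.1, -0.8, -1.7]
grip_width: 0.0287
gripper_force: 80.0
```

arm_command --commands '[0.9,0,0,0.07,0,0,0,0.9,0,0,0.13,0,0,0,0.9,0,0,0.16,0,0,0,0.9,0,0,0.16,0,0,0,0.9,0,0,0.16,0,0,0]'

```text
time_s: 24.37
position: [0.4448, 0.1965, 0.0736]
tool_rot: [[0.456, 0.89, -0.001], [0.89, -0.456, -0.0], [-0.001, -0.0, -1.0]]
ft_force: [-0.2, -0.2, -1.5]
grip_width: 0.0286
gripper_force: 80.0
```

```bash
python3 - <<'E'
from h import *
delta([.4446,.1975,.0615],-27)
E
```

```text
t 24.37 p [0.4448 0.1965 0.0736] yaw -27.11 shift [ 0.0017 -0.0013  0.0242] turn -0.0009 F [-0.2 -0.2 -1.5] M [-0.05 -0.06  0.  ] w 0.0286 g 80.0 q [ 9.9 37. ]
```

arm_command --commands '[0.9,0.002,-0.001,0.01,0,0,0,0.9,0.002,-0.001,0.018,0,0,0,0.9,0.002,-0.001,0.024,0,0,0,0.9,0.002,-0.001,0.03,0,0,0,0.9,0.002,-0.001,0.034,0,0,0,0.9,0.002,-0.001,0.034,0,0,0]'

```text
time_s: 24.87
position: [0.4451, 0.199, 0.0593]
tool_rot: [[0.454, 0.891, 0.004], [0.891, -0.454, 0.001], [0.003, 0.003, -1.0]]
ft_force: [-6.8, -0.9, 28.4]
grip_width: 0.0282
gripper_force: 83.9
```

```bash
python3 - <<'E'
from h import *
delta([.4446,.1975,.0462],-27)
E
```

```text
t 24.87 p [0.4451 0.199  0.0593] yaw -26.99 shift [-0.0032  0.0004  0.0262] turn 0.0001 F [-6.8 -0.9 28.4] M [-0.29  1.48 -0.04] w 0.0282 g 83.9 q [10.1 37.1]
```

It is blocked at TCP 0.0593 with 30 N, the height where a too-small hole stops. To rule out a misaligned fit, I'll lighten the push, recentre and sweep the angle.

arm_command --commands '[0.9,-0.003,0,-0.005,0,0,0,0.9,-0.003,0,-0.005,0,0,0.05,0.9,-0.003,0,-0.005,0,0,0.1,0.9,-0.003,0,-0.005,0,0,0.15,0.9,-0.003,0,-0.005,0,0,0.2,0.9,-0.003,0,-0.005,0,0,0.25,0.9,-0.003,0,-0.005,0,0,0.25]'

```text
time_s: 25.45
position: [0.4445, 0.1974, 0.0599]
tool_rot: [[0.841, 0.542, 0.003], [0.542, -0.841, 0.0], [0.003, 0.001, -1.0]]
ft_force: [0.1, -0.4, 5.6]
grip_width: 0.0284
gripper_force: 81.0
```

arm_command --commands '[0.9,0,0,0,0,0,-0.055,0.9,0,0,0,0,0,-0.11,0.9,0,0,0,0,0,-0.165,0.9,0,0,0,0,0,-0.22,0.9,0,0,0,0,0,-0.275,0.9,0,0,0,0,0,-0.33,0.9,0,0,0,0,0,-0.385,0.9,0,0,0,0,0,-0.44,0.9,0,0,0,0,0,-0.5,0.9,0,0,0,0,0,-0.5]'

```text
time_s: 26.28
position: [0.4444, 0.1973, 0.0599]
tool_rot: [[-0.063, 0.998, 0.003], [0.998, 0.063, 0.0], [0.0, 0.003, -1.0]]
ft_force: [0.0, 0.2, 6.4]
grip_width: 0.0284
gripper_force: 81.1
```

```bash
python3 - <<'E'
from h import *
delta([.5536,-.0697,.155],-15)
E
```

```text
t 26.28 p [0.4444 0.1973 0.0599] yaw 3.59 shift [-0.5466  0.185  -0.1897] turn 0.1549 F [0.  0.2 6.4] M [ 0.04 -0.08  0.05] w 0.0284 g 81.1 q [10.   6.4]
```

Blocked through a full 60° sweep, so S1 has the 21 mm hole. Back to the tray with it; S3 should be the fitting one.

arm_command --commands '[0.9,0,0,-0.08,0,0,0,0.9,0,0,-0.15,0,0,0.05,0.9,-0.06,0.02,-0.19,0,0,0.1,0.9,-0.547,0.186,-0.19,0,0,0.155,0.9,-0.547,0.186,-0.19,0,0,0.155,0.9,-0.547,0.186,-0.19,0,0,0.155,0.9,-0.547,0.186,-0.19,0,0,0.155,0.9,-0.547,0.186,-0.19,0,0,0.155,0.9,-0.547,0.186,-0.19,0,0,0.155,0.9,-0.547,0.186,-0.19,0,0,0.155,0.9,-0.547,0.186,-0.19,0,0,0.155,0.9,-0.547,0.186,-0.19,0,0,0.155]'

```text
time_s: 27.28
position: [0.5502, -0.0708, 0.1535]
tool_rot: [[0.268, 0.963, -0.001], [0.963, -0.268, 0.001], [0.0, -0.001, -1.0]]
ft_force: [-0.7, 0.8, -2.0]
grip_width: 0.0286
gripper_force: 81.7
```

arm_command --commands '[0.9,0,0,0.04,0,0,0,0.9,0,0,0.1,0,0,0,0.9,0,0,0.16,0,0,0,0.9,0,0,0.2,0,0,0,0.9,0,0,0.2,0,0,0,0.9,0,0,0.2,0,0,0]'

```text
time_s: 27.78
position: [0.5502, -0.0696, 0.0541]
tool_rot: [[0.267, 0.964, -0.002], [0.964, -0.267, 0.001], [0.0, -0.002, -1.0]]
ft_force: [-0.1, -0.7, -1.2]
grip_width: 0.0286
gripper_force: 81.5
```

```bash
python3 - <<'E'
from h import *
delta([.554,-.0697,.0415],-15)
E
```

```text
t 27.78 p [ 0.5502 -0.0696  0.0541] yaw -15.46 shift [0.0018 0.0075 0.0252] turn -0.0039 F [-0.1 -0.7 -1.2] M [-0.   -0.02  0.05] w 0.0286 g 81.5 q [-19.4  -4. ]
```

arm_command --commands '[0.9,0.002,0.007,0.012,0,0,0,0.9,0.002,0.007,0.022,0,0,0,0.9,0.002,0.007,0.026,0,0,0,0.9,0.002,0.007,0.026,0,0,0,-0.4,0.002,0.007,0.026,0,0,0,-0.4,0.002,0.007,0.026,0,0,0,-0.4,0.002,0.007,0.026,0,0,0,-0.4,0.002,0.007,0.026,0,0,0,-0.4,0.002,0.007,-0.02,0,0,0,-0.4,0.002,0.007,-0.09,0,0,0,-0.4,0.002,0.007,-0.17,0,0,0,-0.4,0.002,0.007,-0.22,0,0,0]'

```text
time_s: 28.78
position: [0.555, -0.0713, 0.1677]
tool_rot: [[0.269, 0.963, 0.004], [0.963, -0.269, -0.001], [-0.0, 0.004, -1.0]]
ft_force: [0.8, -0.3, -0.3]
grip_width: 0.0602
gripper_force: 0.0
```

```bash
python3 - <<'E'
from h import *
delta([.5452,-.2003,.18],12.5)
E
```

```text
t 28.78 p [ 0.555  -0.0713  0.1677] yaw -15.61 shift [-0.2538  0.0507 -0.0244] turn -0.2342 F [ 0.8 -0.3 -0.3] M [ 0.    0.01 -0.01] w 0.0602 g 0.0 q [-19.4  -3.8]
```

arm_command --commands '[-0.4,-0.254,0.051,-0.025,0,0,-0.234,-0.4,-0.254,0.051,-0.025,0,0,-0.234,-0.4,-0.254,0.051,-0.025,0,0,-0.234,-0.4,-0.254,0.051,-0.025,0,0,-0.234,-0.4,-0.254,0.051,-0.025,0,0,-0.234,-0.4,-0.254,0.051,-0.025,0,0,-0.234,-0.4,-0.254,0.051,-0.025,0,0,-0.234]'

```text
time_s: 29.37
position: [0.5446, -0.1992, 0.1763]
tool_rot: [[-0.214, 0.977, -0.0], [0.977, 0.214, 0.001], [0.001, -0.0, -1.0]]
ft_force: [0.3, -0.3, 0.4]
grip_width: 0.0596
gripper_force: 0.0
```

```bash
python3 socks.py; python3 - <<'E'
from h import *
delta([.5452,-.2003,.0405],12.5)
E
```

```text
t 29.37 p [ 0.5446 -0.1992  0.1763] yaw 12.34 shift [0.249  0.0732 0.2722] turn 0.2279 F [ 0.3 -0.3  0.4] M [-0.01  0.03 -0.07] w 0.0596 g 0.0 q [-31.8 -44.1]
S1 px [375.   3.] lines [(25, 2.1, 102), (24, 15.6, 346), (17, 16.1, 285), (13, 7.2, 284), (10, 15.6, 224), (10, 2.1, 102), (9, 6.5, 16), (9, 6.2, 194), (8, 7.0, 194)] square []
S2 px [340.  99.] lines [(18, 15.9, 10), (16, 14.1, 190), (13, 7.4, 10), (13, 6.3, 99), (13, 5.3, 190), (12, 6.5, 282), (11, 17.9, 118), (10, 18.6, 153), (10, 18.3, 203)] square [([0.5466, -0.1314], [12.7, 12.7], 80)]
S3 px [318. 194.] lines [(18, 16.8, 72), (13, 7.5, 102), (13, 6.9, 11), (13, 5.9, 192), (13, 5.5, 282), (12, 15.4, 13), (12, 6.9, 192), (12, 6.5, 282), (10, 6.5, 102)] square [([0.5454, -0.1998], [12.9, 12.7], 78), ([0.562, -0.1943], [9.8, 30.6], 0), ([0.5416, -0.1836], [13.3, 29.6], 77)]
t 29.42 p [ 0.5447 -0.199   0.1764] yaw 12.4 shift [-0.0029  0.0004  0.2719] turn -0.0008 F [0.6 0.3 0.7] M [-0.06 -0.01  0.  ] w 0.0601 g 0.0 q [-31.8 -44.2]
```

arm_command --commands '[-0.4,-0.002,0.001,0.07,0,0,0,-0.4,-0.002,0.001,0.14,0,0,0,-0.4,-0.002,0.001,0.2,0,0,0,-0.4,-0.002,0.001,0.25,0,0,0,-0.4,-0.002,0.001,0.271,0,0,0,-0.4,-0.002,0.001,0.271,0,0,0,0.9,-0.002,0.001,0.271,0,0,0,0.9,-0.002,0.001,0.271,0,0,0,0.9,-0.002,0.001,0.271,0,0,0,0.9,-0.002,0.001,0.271,0,0,0,0.9,-0.002,0.001,0.271,0,0,0,0.9,-0.002,0.001,0.271,0,0,0]' --newtons 90

```text
time_s: 30.42
position: [0.5464, -0.2014, 0.0431]
tool_rot: [[-0.216, 0.976, 0.004], [0.976, 0.216, -0.002], [-0.002, 0.003, -1.0]]
ft_force: [0.0, 0.9, 6.8]
grip_width: 0.0283
gripper_force: 89.3
```

```bash
python3 - <<'E'
from h import *
delta([.4446,.2775,.155],33)
E
```

```text
t 30.42 p [ 0.5464 -0.2014  0.0431] yaw 12.46 shift [ 0.9787  0.0084 -0.2261] turn -0.1712 F [0.  0.9 6.8] M [ 0.28 -0.02 -0.01] w 0.0283 g 89.3 q [-31.9 -44.4]
```

arm_command --commands '[0.9,0,0,-0.08,0,0,0,0.9,0,0,-0.16,0,0,0,0.9,0.06,-0.014,-0.226,0,0,-0.05,0.9,0.767,-0.177,-0.226,0,0,-0.171,0.9,0.767,-0.177,-0.226,0,0,-0.171,0.9,0.767,-0.177,-0.226,0,0,-0.171,0.9,0.767,-0.177,-0.226,0,0,-0.171,0.9,0.767,-0.177,-0.226,0,0,-0.171,0.9,0.767,-0.177,-0.226,0,0,-0.171,0.9,0.767,-0.177,-0.226,0,0,-0.171,0.9,0.767,-0.177,-0.226,0,0,-0.171,0.9,0.767,-0.177,-0.226,0,0,-0.171]'

```text
time_s: 31.42
position: [0.3743, 0.1563, 0.1548]
tool_rot: [[-0.545, 0.839, 0.001], [0.839, 0.545, 0.001], [-0.0, 0.001, -1.0]]
ft_force: [0.6, 0.8, -2.5]
grip_width: 0.0279
gripper_force: 90.2
```

arm_command --commands '[0.9,0,0,0,0,0,0,0.9,0,0,0,0,0,0,0.9,0,0,0,0,0,0]'

```text
time_s: 31.67
position: [0.3765, 0.1541, 0.1545]
tool_rot: [[-0.545, 0.839, 0.001], [0.839, 0.545, -0.0], [-0.001, 0.001, -1.0]]
ft_force: [-0.2, 0.2, -3.0]
grip_width: 0.0281
gripper_force: 90.2
```

```bash
sed -i 's/^delta.*/delta([.4446,.1975,.075],33)/' lsd.py; python3 lsd.py; sed 's/^delta.*//' top.py > top2.py; python3 top2.py
```

```text
t 31.67 p [0.3765 0.1541 0.1545] yaw 33.01 shift [-0.0013  0.1613  0.1592] turn 0.0001 F [-0.2  0.2 -3. ] M [-0.02  0.   -0.03] w 0.0281 g 90.2 q [  5.5 -27.5]
0.0105 [(14.399999618530273, 9.199999809265137, 214.5), (13.600000381469727, 11.899999618530273, 213.89999389648438), (11.600000381469727, 16.700000762939453, 127.9000015258789), (11.600000381469727, 12.199999809265137, 91.0), (9.5, 17.0, 226.0), (9.0, 17.100000381469727, 38.0)]
0.0225 [(13.800000190734863, 12.0, 214.39999389648438), (12.699999809265137, 14.600000381469727, 214.60000610351562), (10.899999618530273, 12.5, 91.0)]
17.6 [-13.8  -4.3] dir 89.6
13.1 [ 6.2 -3.1] dir 90.3
13.9 [-8.  13.8] dir 31.9
17.8 [13.6 -4.4] dir 90.0
13.1 [-6.3 -3.1] dir 90.3
12.8 [-0.1 -9.8] dir 180.0
12.6 [-0.1  3.2] dir 0.0
14.9 [-6.4  8.7] dir 29.9
15.1 [-15.7   2.3] dir 90.1
21.4 [15.4  5.4] dir 90.1
12.1 [-0.2  3.9] dir 0.0
12.2 [ -0.1 -10.3] dir 0.0
11.1 [ 5.6 -3.1] dir 89.5
```

The nut's phase is still about 33°, the held socket is square in the pads, and its centre sits about 1.6 mm toward +x of the tool. I'm going over the nut with that offset corrected.

arm_command --commands '[0.9,-0.005,0.08,0,0,0,0,0.9,-0.005,0.162,0,0,0,0,0.9,-0.005,0.162,0.06,0,0,0,0.9,-0.005,0.162,0.12,0,0,0,0.9,-0.005,0.162,0.153,0,0,0,0.9,-0.005,0.162,0.16,0,0,0,0.9,-0.005,0.162,0.172,0,0,0,0.9,-0.005,0.162,0.182,0,0,0,0.9,-0.005,0.162,0.19,0,0,0,0.9,-0.005,0.162,0.195,0,0,0,0.9,-0.005,0.162,0.195,0,0,0]'

```text
time_s: 32.68
position: [0.4456, 0.1962, 0.0567]
tool_rot: [[-0.544, 0.839, 0.0], [0.839, 0.544, 0.0], [-0.0, 0.0, -1.0]]
ft_force: [-0.1, 0.3, -3.5]
grip_width: 0.0281
gripper_force: 90.4
```

```bash
python3 - <<'E'
from h import *
delta([.4455,.1962,.0473],33)
E
```

```text
t 32.68 p [0.4456 0.1962 0.0567] yaw 32.98 shift [ 0.0002 -0.0002  0.0187] turn -0.0002 F [-0.1  0.3 -3.5] M [-0.01  0.03 -0.02] w 0.0281 g 90.4 q [  9.8 -23.2]
```

Over the nut with zero force. Seating it now.

arm_command --commands '[0.9,0,0,0.006,0,0,0,0.9,0,0,0.012,0,0,0,0.9,0,0,0.018,0,0,0,0.9,0,0,0.022,0,0,0,0.9,0,0,0.022,0,0,0]'

```text
time_s: 33.1
position: [0.4457, 0.1964, 0.047]
tool_rot: [[-0.545, 0.839, 0.002], [0.839, 0.545, 0.0], [-0.001, 0.001, -1.0]]
ft_force: [-4.8, -1.3, 18.6]
grip_width: 0.0284
gripper_force: 93.2
```

arm_command --commands '[0.9,0,0,0,0,0,0.02,0.9,0,0,0,0,0,0.04,0.9,0,0,0,0,0,0.06,0.9,0,0,0,0,0,0.08]'

```text
time_s: 33.43
position: [0.4469, 0.1964, 0.047]
tool_rot: [[-0.396, 0.918, 0.004], [0.918, 0.396, 0.0], [-0.001, 0.004, -1.0]]
ft_force: [0.1, -1.9, 12.5]
grip_width: 0.028
gripper_force: 92.4
```

```bash
python3 o.py
```

```text
t 33.43 p [0.4469 0.1964 0.047 ] yaw 23.31 shift [ 0.0035 -0.0026  0.006 ] turn 1.1026 F [ 0.1 -1.9 12.5] M [-0.38  0.25  0.15] w 0.028 g 92.4 q [  9.8 -13.5]
```

arm_command --commands '[0.9,0,0,0,0,0,0.02,0.9,0,0,0,0,0,0.04,0.9,0,0,0,0,0,0.06]'

```text
time_s: 33.68
position: [0.4471, 0.1962, 0.0471]
tool_rot: [[-0.277, 0.961, 0.004], [0.961, 0.277, -0.0], [-0.001, 0.004, -1.0]]
ft_force: [-0.4, -2.2, 13.1]
grip_width: 0.0286
gripper_force: 92.4
```

```bash
python3 o.py
```

```text
t 33.68 p [0.4471 0.1962 0.0471] yaw 16.1 shift [ 0.0036 -0.0033  0.0061] turn 1.0425 F [-0.4 -2.2 13.1] M [-0.45  0.1   0.13] w 0.0286 g 92.4 q [ 9.8 -6.3]
```

arm_command --commands '[0.9,0,0,0,0,0,0.02,0.9,0,0,0,0,0,0.04,0.9,0,0,0,0,0,0.06]'

```text
time_s: 33.93
position: [0.4471, 0.1962, 0.0471]
tool_rot: [[-0.155, 0.988, 0.005], [0.988, 0.155, -0.0], [-0.001, 0.005, -1.0]]
ft_force: [0.9, -1.9, 13.0]
grip_width: 0.0283
gripper_force: 92.4
```

```bash
python3 o.py
```

```text
t 33.93 p [0.4471 0.1962 0.0471] yaw 8.91 shift [ 0.0033 -0.0038  0.0061] turn 0.9825 F [ 0.9 -1.9 13. ] M [-0.56  0.15  0.16] w 0.0283 g 92.4 q [9.8 0.9]
```

Steady 0.15 N m, exactly the nut's friction, so the nut is following. I'll continue clockwise and watch for the stop.

arm_command --commands '[0.9,0,0,0,0,0,0.03,0.9,0,0,0,0,0,0.06,0.9,0,0,0,0,0,0.09]'

```text
time_s: 34.18
position: [0.4471, 0.1961, 0.0471]
tool_rot: [[0.034, 0.999, 0.005], [0.999, -0.034, -0.0], [-0.0, 0.005, -1.0]]
ft_force: [0.2, -2.9, 11.9]
grip_width: 0.0281
gripper_force: 92.4
```

```bash
python3 o.py
```

```text
t 34.18 p [0.4471 0.1961 0.0471] yaw -1.95 shift [ 0.0026 -0.0043  0.0062] turn 0.8921 F [ 0.2 -2.9 11.9] M [-0.61  0.17  0.19] w 0.0281 g 92.4 q [ 9.8 11.8]
```

arm_command --commands '[0.9,0,0,0,0,0,0.03,0.9,0,0,0,0,0,0.06,0.9,0,0,0,0,0,0.08]'

```text
time_s: 34.43
position: [0.4471, 0.1961, 0.0471]
tool_rot: [[0.2, 0.98, 0.005], [0.98, -0.2, -0.0], [0.001, 0.005, -1.0]]
ft_force: [0.4, -3.1, 13.4]
grip_width: 0.0286
gripper_force: 92.5
```

```bash
python3 o.py
```

```text
t 34.43 p [0.4471 0.1961 0.0471] yaw -11.56 shift [ 0.0018 -0.0047  0.0062] turn 0.812 F [ 0.4 -3.1 13.4] M [-0.6   0.2   0.14] w 0.0286 g 92.5 q [ 9.8 21.4]
```

arm_command --commands '[0.9,0,0,0,0,0,0.02,0.9,0,0,0,0,0,0.04,0.9,0,0,0,0,0,0.06]'

```text
time_s: 34.68
position: [0.4471, 0.1961, 0.0471]
tool_rot: [[0.321, 0.947, 0.005], [0.947, -0.321, -0.0], [0.001, 0.004, -1.0]]
ft_force: [0.2, -2.8, 13.8]
grip_width: 0.0286
gripper_force: 92.5
```

```bash
python3 o.py
```

```text
t 34.68 p [0.4471 0.1961 0.0471] yaw -18.69 shift [ 0.0013 -0.0049  0.0062] turn 0.7525 F [ 0.2 -2.8 13.8] M [-0.66  0.24  0.09] w 0.0286 g 92.5 q [ 9.8 28.5]
```

arm_command --commands '[0.9,0,0,0,0,0,0.02,0.9,0,0,0,0,0,0.04,0.9,0,0,0,0,0,0.06]'

```text
time_s: 34.93
position: [0.4471, 0.1961, 0.0471]
tool_rot: [[0.437, 0.9, 0.004], [0.9, -0.437, -0.0], [0.002, 0.004, -1.0]]
ft_force: [-0.6, -3.1, 13.4]
grip_width: 0.0281
gripper_force: 92.5
```

```bash
python3 o.py
```

```text
t 34.93 p [0.4471 0.1961 0.0471] yaw -25.89 shift [ 0.0007 -0.0049  0.0062] turn 0.6926 F [-0.6 -3.1 13.4] M [-0.64  0.23  0.14] w 0.0281 g 92.5 q [ 9.8 35.7]
```

arm_command --commands '[0.9,0,0,0,0,0,0.02,0.9,0,0,0,0,0,0.04,0.9,0,0,0,0,0,0.06]'

```text
time_s: 35.18
position: [0.4471, 0.1961, 0.0471]
tool_rot: [[0.546, 0.838, 0.004], [0.838, -0.546, -0.0], [0.002, 0.004, -1.0]]
ft_force: [0.9, -2.5, 14.2]
grip_width: 0.0282
gripper_force: 92.6
```

```bash
python3 o.py
```

```text
t 35.18 p [0.4471 0.1961 0.0471] yaw -33.09 shift [ 0.0001 -0.005   0.0062] turn 0.6326 F [ 0.9 -2.5 14.2] M [-0.63  0.2   0.16] w 0.0282 g 92.6 q [ 9.8 42.9]
```

arm_command --commands '[0.9,0,0,0,0,0,0.02,0.9,0,0,0,0,0,0.04,0.9,0,0,0,0,0,0.06]'

```text
time_s: 35.43
position: [0.4469, 0.196, 0.0471]
tool_rot: [[0.647, 0.763, 0.004], [0.763, -0.647, -0.001], [0.002, 0.003, -1.0]]
ft_force: [-1.0, -4.7, 13.6]
grip_width: 0.028
gripper_force: 92.6
```

```bash
python3 o.py
```

```text
t 35.43 p [0.4469 0.196  0.0471] yaw -40.28 shift [-0.0002 -0.0049  0.0062] turn 0.5726 F [-1.  -4.7 13.6] M [-0.9   0.36  0.18] w 0.028 g 92.6 q [ 9.8 50.1]
```

arm_command --commands '[0.9,0,0,0,0,0,0.02,0.9,0,0,0,0,0,0.04]'

```text
time_s: 35.6
position: [0.4466, 0.1958, 0.047]
tool_rot: [[0.708, 0.706, 0.003], [0.706, -0.708, -0.001], [0.002, 0.003, -1.0]]
ft_force: [-1.8, -3.7, 15.9]
grip_width: 0.0281
gripper_force: 92.7
```

```bash
python3 o.py
```

```text
t 35.6 p [0.4466 0.1958 0.047 ] yaw -45.08 shift [ 0.     -0.0047  0.0061] turn 0.5327 F [-1.8 -3.7 15.9] M [-0.95  0.57  0.22] w 0.0281 g 92.7 q [ 9.8 54.9]
```

arm_command --commands '[0.9,0,0,0,0,0,0.02,0.9,0,0,0,0,0,0.04]'

```text
time_s: 35.77
position: [0.4464, 0.1958, 0.047]
tool_rot: [[0.765, 0.644, 0.003], [0.644, -0.765, -0.001], [0.001, 0.003, -1.0]]
ft_force: [-2.6, -4.4, 16.8]
grip_width: 0.028
gripper_force: 92.7
```

```bash
python3 o.py
```

```text
t 35.77 p [0.4464 0.1958 0.047 ] yaw -49.88 shift [ 0.0001 -0.0044  0.006 ] turn 0.4927 F [-2.6 -4.4 16.8] M [-0.99  0.73  0.17] w 0.028 g 92.7 q [ 9.8 59.7]
```

After 83° there is still only friction torque and no stop. I'll lift off and read the nut's angle to see whether it followed.

arm_command --commands '[0.9,0,0,-0.03,0,0,0,0.9,0,0,-0.08,0,0,0,0.9,0,-0.05,-0.14,0,0,0,0.9,0,-0.12,-0.18,0,0,0,0.9,0,-0.16,-0.18,0,0,0,0.9,0,-0.16,-0.18,0,0,0,0.9,0,-0.16,-0.18,0,0,0]'

```text
time_s: 36.35
position: [0.3933, 0.2579, 0.1356]
tool_rot: [[0.763, 0.647, 0.0], [0.647, -0.763, -0.0], [0.0, 0.0, -1.0]]
ft_force: [-0.3, 0.0, -3.0]
grip_width: 0.0283
gripper_force: 90.5
```

```bash
python3 lsd.py; python3 top2.py
```

```text
t 36.35 p [0.3933 0.2579 0.1356] yaw -49.69 shift [1.000e-04 1.585e-01 1.213e-01] turn -0.6891 F [-0.3  0.  -3. ] M [ 0.01 -0.    0.02] w 0.0283 g 90.5 q [18.8 68.5]
0.0105 [(14.100000381469727, 11.800000190734863, 92.69999694824219), (11.399999618530273, 9.800000190734863, 33.70000076293945), (10.899999618530273, 16.5, 39.70000076293945), (10.699999809265137, 15.300000190734863, 212.0), (9.699999809265137, 17.0, 128.3000030517578), (9.5, 16.799999237060547, 86.4000015258789), (9.399999618530273, 7.699999809265137, 91.5)]
0.0225 [(14.199999809265137, 11.899999618530273, 31.899999618530273), (13.100000381469727, 15.699999809265137, 92.80000305175781), (11.899999618530273, 13.800000190734863, 33.79999923706055)]
13.0 [ 6.  -2.9] dir 90.3
18.0 [-14.   -4.2] dir 90.0
12.9 [8.  7.9] dir 149.9
17.8 [13.3 -4.2] dir 89.7
12.9 [-0.2 -9.5] dir 180.0
12.9 [-6.5 -2.9] dir 90.4
12.5 [-0.3  3.5] dir 0.0
11.4 [ 5.4 -2.8] dir 89.7
12.3 [ -0.3 -10. ] dir 180.0
12.3 [-0.3  4.1] dir 0.0
```

The nut hasn't moved (still 33°), so socket 3 is the one that spins freely. S1 is blocked, so S2, which did turn the nut, is the fitting one. Earlier I over-turned it past the stop and wedged the soft contact. S3 goes back to its compartment.

arm_command --commands '[0.9,0,0,-0.039,0,0,0,0.9,-0.361,0.898,-0.039,0,0,0,0.9,-0.361,0.898,-0.039,0,0,0,0.9,-0.361,0.898,-0.039,0,0,0,0.9,-0.361,0.898,-0.039,0,0,0,0.9,-0.361,0.898,-0.039,0,0,0,0.9,-0.361,0.898,-0.039,0,0,0,0.9,-0.361,0.898,-0.039,0,0,0,0.9,-0.361,0.898,-0.039,0,0,0,0.9,-0.361,0.898,-0.039,0,0,0,0.9,-0.361,0.898,-0.039,0,0,0,0.9,-0.361,0.898,-0.039,0,0,0]'

```text
time_s: 37.45
position: [0.5376, -0.1812, 0.1543]
tool_rot: [[0.765, 0.644, -0.001], [0.644, -0.765, 0.0], [-0.0, -0.001, -1.0]]
ft_force: [0.2, 1.3, -2.1]
grip_width: 0.0287
gripper_force: 90.6
```

arm_command --commands '[0.9,0,0,0,0,0,0,0.9,0,0,0,0,0,0,0.9,0,0,0,0,0,0,0.9,0,0,0,0,0,0]'

```text
time_s: 37.78
position: [0.5372, -0.1772, 0.1547]
tool_rot: [[0.764, 0.646, -0.001], [0.646, -0.764, 0.001], [-0.0, -0.001, -1.0]]
ft_force: [-0.4, -0.0, -1.8]
grip_width: 0.0286
gripper_force: 90.7
```

```bash
python3 - <<'E'
from h import *
delta([.5455,-.201,.0428],-50)
E
```

```text
t 37.78 p [ 0.5372 -0.1772  0.1547] yaw -49.79 shift [-0.0181  0.0473  0.2238] turn 0.0017 F [-0.4 -0.  -1.8] M [0.01 0.   0.03] w 0.0286 g 90.7 q [-30.2  19.5]
```

arm_command --commands '[0.9,-0.018,0.047,0.02,0,0,0,0.9,-0.018,0.047,0.06,0,0,0,0.9,-0.018,0.047,0.11,0,0,0,0.9,-0.018,0.047,0.17,0,0,0,0.9,-0.018,0.047,0.21,0,0,0,0.9,-0.018,0.047,0.222,0,0,0,0.9,-0.018,0.047,0.225,0,0,0,0.9,-0.018,0.047,0.225,0,0,0,-0.4,-0.018,0.047,0.225,0,0,0,-0.4,-0.018,0.047,0.225,0,0,0,-0.4,-0.018,0.047,0.225,0,0,0,-0.4,-0.018,0.047,0.225,0,0,0]'

```text
time_s: 38.78
position: [0.5462, -0.2015, 0.0429]
tool_rot: [[0.764, 0.645, 0.001], [0.645, -0.764, -0.0], [0.0, 0.001, -1.0]]
ft_force: [0.1, -0.6, 0.3]
grip_width: 0.0597
gripper_force: 0.0
```

arm_command --commands '[-0.4,0,0,-0.05,0,0,0,-0.4,0,0,-0.12,0,0,0,-0.4,0,0,-0.2,0,0,0,-0.4,0.089,-0.11,-0.27,0,0,0,-0.4,0.089,-0.11,-0.27,0,0,0,-0.4,0.089,-0.11,-0.27,0,0,0,-0.4,0.089,-0.11,-0.27,0,0,0]'

```text
time_s: 39.37
position: [0.5448, -0.1297, 0.1788]
tool_rot: [[0.762, 0.647, 0.002], [0.647, -0.762, -0.001], [0.001, 0.002, -1.0]]
ft_force: [0.1, -0.1, -0.2]
grip_width: 0.0597
gripper_force: 0.0
```

```bash
python3 socks.py; python3 - <<'E'
from h import *
delta([.5465,-.1317,.0403],-50)
E
```

```text
t 39.37 p [ 0.5448 -0.1297  0.1788] yaw -49.68 shift [ 0.091  -0.0806  0.2769] turn -0.289 F [ 0.1 -0.1 -0.2] M [-0.   -0.03  0.01] w 0.0597 g 0.0 q [-25.5  24.2]
S1 px [261. 128.] lines [(17, 15.3, 225), (14, 15.8, 175), (12, 17.2, 268), (12, 5.6, 105), (11, 14.9, 42), (10, 15.8, 346), (10, 14.4, 306), (9, 6.5, 194), (9, 6.5, 14)] square [([0.5539, -0.0705], [12.9, 13.0], 75), ([0.5666, -0.0747], [17.2, 30.5], 17)]
S2 px [320. 192.] lines [(14, 5.7, 190), (13, 6.3, 100), (12, 7.2, 10), (12, 6.6, 280), (11, 14.8, 316), (10, 15.7, 309), (10, 13.6, 132), (9, 16.3, 8), (9, 14.5, 130)] square [([0.5463, -0.1316], [12.9, 12.9], 80), ([0.5362, -0.1142], [8.8, 18.1], 36)]
S3 px [388. 248.] lines [(20, 0.5, 312), (18, 15.8, 130), (17, 17.6, 10), (13, 6.8, 130), (12, 9.1, 40), (9, 17.8, 40), (9, 3.5, 92), (8, 0.3, 91)] square []
t 39.42 p [ 0.5445 -0.1306  0.1777] yaw -49.75 shift [0.0016 0.0041 0.2748] turn 0.0021 F [-0.2  0.5  0.3] M [-0.02 -0.03  0.02] w 0.06 g 0.0 q [-25.6  24.2]
```

S1, S2 and S3 all stand in their compartments. I'm re-gripping S2 (flats at 10°, yaw -50°).

arm_command --commands '[-0.4,0.002,0.004,0.07,0,0,0,-0.4,0.002,0.004,0.14,0,0,0,-0.4,0.002,0.004,0.2,0,0,0,-0.4,0.002,0.004,0.25,0,0,0,-0.4,0.002,0.004,0.274,0,0,0,-0.4,0.002,0.004,0.274,0,0,0,0.9,0.002,0.004,0.274,0,0,0,0.9,0.002,0.004,0.274,0,0,0,0.9,0.002,0.004,0.274,0,0,0,0.9,0.002,0.004,0.274,0,0,0,0.9,0.002,0.004,0.274,0,0,0,0.9,0.002,0.004,0.274,0,0,0]' --newtons 100

```text
time_s: 40.42
position: [0.5472, -0.1322, 0.0417]
tool_rot: [[0.764, 0.645, 0.002], [0.645, -0.764, -0.001], [0.001, 0.003, -1.0]]
ft_force: [-0.6, -1.0, 6.0]
grip_width: 0.0282
gripper_force: 99.7
```

```bash
python3 - <<'E'
from h import *
delta([.4446,.1975,.155],-27)
E
```

```text
t 40.42 p [ 0.5472 -0.1322  0.0417] yaw -49.81 shift [ 0.269  -0.6355 -0.228 ] turn -0.1901 F [-0.6 -1.   6. ] M [-0.26  0.02 -0.03] w 0.0282 g 99.7 q [-25.6  24.2]
```

arm_command --commands '[0.9,0,0,-0.08,0,0,0,0.9,0,0,-0.16,0,0,0,0.9,0.03,-0.06,-0.226,0,0,-0.05,0.9,0.269,-0.636,-0.226,0,0,-0.19,0.9,0.269,-0.636,-0.226,0,0,-0.19,0.9,0.269,-0.636,-0.226,0,0,-0.19,0.9,0.269,-0.636,-0.226,0,0,-0.19,0.9,0.269,-0.636,-0.226,0,0,-0.19,0.9,0.269,-0.636,-0.226,0,0,-0.19,0.9,0.269,-0.636,-0.226,0,0,-0.19,0.9,0.269,-0.636,-0.226,0,0,-0.19,0.9,0.269,-0.636,-0.226,0,0,-0.19]'

```text
time_s: 41.42
position: [0.4418, 0.2017, 0.1536]
tool_rot: [[0.45, 0.893, -0.001], [0.893, -0.45, 0.001], [0.001, -0.001, -1.0]]
ft_force: [-0.3, -0.3, -2.4]
grip_width: 0.0281
gripper_force: 99.9
```

arm_command --commands '[0.9,0,0,0.06,0,0,0,0.9,0,0,0.12,0,0,0,0.9,0,0,0.15,0,0,0,0.9,0,0,0.15,0,0,0]'

```text
time_s: 41.75
position: [0.4422, 0.1974, 0.0757]
tool_rot: [[0.454, 0.891, -0.006], [0.891, -0.454, -0.001], [-0.004, -0.005, -1.0]]
ft_force: [-1.1, -0.2, -1.8]
grip_width: 0.0283
gripper_force: 99.9
```

```bash
python3 - <<'E'
from h import *
delta([.4446,.1975,.0459],-27)
E
python3 top2.py
```

```text
t 41.75 p [0.4422 0.1974 0.0757] yaw -27.02 shift [0.0027 0.0045 0.0596] turn -0.0002 F [-1.1 -0.2 -1.8] M [-0.    0.07  0.01] w 0.0283 g 99.9 q [10. 37.]
12.4 [ 3.2 -6.6] dir 29.5
18.0 [-13.9  -1.9] dir 90.1
13.4 [-5.7 -3.9] dir 119.9
18.1 [13.7 -2.1] dir 90.1
12.6 [5.5 2.5] dir 119.8
12.4 [-3.2  4.8] dir 29.9
16.2 [  6.7 -15.1] dir 29.7
14.9 [-6.6 11.1] dir 30.0
21.5 [15.5  5.7] dir 89.9
```

arm_command --commands '[0.9,0.001,0.002,0.005,0,0,0,0.9,0.001,0.002,0.015,0,0,0,0.9,0.001,0.002,0.025,0,0,0,0.9,0.001,0.002,0.033,0,0,0,0.9,0.001,0.002,0.041,0,0,0,0.9,0.001,0.002,0.048,0,0,0,0.9,0.001,0.002,0.048,0,0,0]'

```text
time_s: 42.38
position: [0.4452, 0.1977, 0.054]
tool_rot: [[0.454, 0.891, -0.0], [0.891, -0.454, -0.001], [-0.001, -0.0, -1.0]]
ft_force: [0.7, -1.7, -3.5]
grip_width: 0.0282
gripper_force: 100.0
```

```bash
python3 - <<'E'
from h import *
delta([.4446,.1975,.0459],-27)
E
```

```text
t 42.38 p [0.4452 0.1977 0.054 ] yaw -27.0 shift [-0.0009 -0.0008  0.0161] turn -0.0 F [ 0.7 -1.7 -3.5] M [-0.41 -0.17  0.03] w 0.0282 g 100.0 q [10. 37.]
```

arm_command --commands '[0.9,-0.001,-0.001,0.006,0,0,0,0.9,-0.001,-0.001,0.012,0,0,0,0.9,-0.001,-0.001,0.018,0,0,0,0.9,-0.001,-0.001,0.018,0,0,0]'

```text
time_s: 42.72
position: [0.445, 0.1977, 0.0459]
tool_rot: [[0.454, 0.891, 0.001], [0.891, -0.454, -0.0], [0.001, 0.001, -1.0]]
ft_force: [1.3, -3.2, 4.4]
grip_width: 0.0284
gripper_force: 100.6
```

```bash
python3 o.py
```

```text
t 42.72 p [0.445  0.1977 0.0459] yaw -27.0 shift [-0.0004  0.0001  0.0038] turn 0.6833 F [ 1.3 -3.2  4.4] M [-0.6  -0.25  0.01] w 0.0284 g 100.6 q [10. 37.]
```

arm_command --commands '[0.9,0,0,0,0,0,0.03,0.9,0,0,0,0,0,0.06,0.9,0,0,0,0,0,0.06]'

```text
time_s: 42.97
position: [0.4454, 0.1973, 0.0459]
tool_rot: [[0.565, 0.825, 0.002], [0.825, -0.565, -0.001], [0.0, 0.002, -1.0]]
ft_force: [1.9, -6.6, 2.6]
grip_width: 0.0282
gripper_force: 100.5
```

```bash
python3 o.py
```

```text
t 42.97 p [0.4454 0.1973 0.0459] yaw -34.37 shift [-0.     -0.0009  0.0038] turn 0.6219 F [ 1.9 -6.6  2.6] M [-1.17 -0.42  0.06] w 0.0282 g 100.5 q [10.  44.4]
```

arm_command --commands '[0.9,0,0,0,0,0,0.02,0.9,0,0,0,0,0,0.04,0.9,0,0,0,0,0,0.04]'

```text
time_s: 43.22
position: [0.4454, 0.1972, 0.0459]
tool_rot: [[0.631, 0.776, 0.002], [0.776, -0.631, -0.001], [0.0, 0.002, -1.0]]
ft_force: [2.7, -5.4, 2.5]
grip_width: 0.0284
gripper_force: 100.5
```

```bash
python3 o.py
```

```text
t 43.22 p [0.4454 0.1972 0.0459] yaw -39.1 shift [-0.     -0.001   0.0038] turn 0.5825 F [ 2.7 -5.4  2.5] M [-1.33 -0.5   0.06] w 0.0284 g 100.5 q [10.  49.1]
```

Seated at TCP 0.0459 as predicted. Socket 3 gave a smooth 0.15 N m and left the nut alone; socket 2 gave 0.9 N m and moved the nut. By my reckoning the stop should come at about -40°, so I'm proceeding in small steps.

arm_command --commands '[0.9,0,0,0,0,0,0.02,0.9,0,0,0,0,0,0.04]'

```text
time_s: 43.38
position: [0.4453, 0.1971, 0.0459]
tool_rot: [[0.692, 0.722, 0.002], [0.722, -0.692, -0.002], [0.0, 0.003, -1.0]]
ft_force: [2.4, -5.7, 3.8]
grip_width: 0.0281
gripper_force: 100.6
```

```bash
python3 o.py
```

```text
t 43.38 p [0.4453 0.1971 0.0459] yaw -43.82 shift [ 0.0001 -0.001   0.0038] turn 0.5432 F [ 2.4 -5.7  3.8] M [-1.34 -0.49  0.71] w 0.0281 g 100.6 q [10.  53.9]
```

arm_command --commands '[0.9,0,0,0,0,0,0.01,0.9,0,0,0,0,0,0.02]'

```text
time_s: 43.55
position: [0.4453, 0.1971, 0.0459]
tool_rot: [[0.721, 0.693, 0.002], [0.693, -0.721, -0.002], [0.0, 0.003, -1.0]]
ft_force: [2.3, -6.0, 2.2]
grip_width: 0.0284
gripper_force: 100.5
```

```bash
python3 o.py
```

```text
t 43.55 p [0.4453 0.1971 0.0459] yaw -46.14 shift [ 0.0002 -0.001   0.0037] turn 0.5239 F [ 2.3 -6.   2.2] M [-1.36 -0.44  0.9 ] w 0.0284 g 100.5 q [10.  56.2]
```

arm_command --commands '[0.9,0,0,0,0,0,0.01,0.9,0,0,0,0,0,0.02]'

```text
time_s: 43.72
position: [0.4453, 0.1971, 0.0459]
tool_rot: [[0.749, 0.662, 0.002], [0.662, -0.749, -0.002], [0.0, 0.003, -1.0]]
ft_force: [1.7, -7.4, 2.6]
grip_width: 0.0285
gripper_force: 100.5
```

```bash
python3 o.py
```

```text
t 43.72 p [0.4453 0.1971 0.0459] yaw -48.53 shift [ 0.0001 -0.0011  0.0038] turn 0.504 F [ 1.7 -7.4  2.6] M [-1.42 -0.5   0.83] w 0.0285 g 100.5 q [10.  58.6]
```

The torque jumped from 0.06 to 0.7–0.9 N m at yaw -44°, right where predicted, so the nut is against its stop. I'll hold still and check the seat, the grip and whether the torque persists.

arm_command --commands '[0.9,0,0,0,0,0,0,0.9,0,0,0,0,0,0,0.9,0,0,0,0,0,0]'

```text
time_s: 43.97
position: [0.4453, 0.1971, 0.0459]
tool_rot: [[0.749, 0.663, 0.002], [0.663, -0.749, -0.002], [0.0, 0.003, -1.0]]
ft_force: [3.0, -7.3, 2.7]
grip_width: 0.0282
gripper_force: 100.5
```

```bash
python3 o.py; python3 top2.py; python3 o.py
```

```text
t 43.97 p [0.4453 0.1971 0.0459] yaw -48.5 shift [ 0.0001 -0.001   0.0037] turn 0.5042 F [ 3.  -7.3  2.7] M [-1.44 -0.47  0.62] w 0.0282 g 100.5 q [10.  58.6]
18.1 [-14.2  -1.4] dir 90.1
12.9 [-5.9 -3.8] dir 119.5
12.7 [ 2.7 -6.4] dir 29.2
12.7 [5.1 2.8] dir 119.8
17.8 [13.4 -2.1] dir 90.1
12.5 [-3.4  5.3] dir 29.4
16.2 [  6.4 -14.9] dir 29.5
15.1 [-6.9 11.5] dir 29.8
16.4 [-15.9   3.3] dir 90.0
t 44.02 p [0.4453 0.1971 0.0459] yaw -48.5 shift [ 0.0001 -0.001   0.0038] turn 0.5042 F [ 1.6 -6.7  3.9] M [-1.41 -0.49  0.61] w 0.0285 g 100.5 q [10.  58.6]
```

The torque holds at 0.61 N m with everything still, well above the 0.15 N m friction, so the nut is on its stop. The socket is seated at TCP 0.0459, upright and gripped at 100 N, so I'm handing in.

```bash
python3 -c "
from rig import env
print(env.close_job())"
```

```text
the job is handed in; nothing more can be done
None
```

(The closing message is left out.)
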